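Set out the counted coins for the handover check

TASK

Set the counted coins out for the handover: the silver coin stack in the middle of the black counting mat, the copper stack to its left with a clear gap of about 4 cm between the two (left as seen with the mat's white stripe nearest to you, the two stacks level with each other along the stripe), and the gold stack centred on top of the silver one. To mark them as counted, lay the blue marker plate flat on the sloped stand, straight and centred across it, with its lower short edge resting against the orange ledge. Let go of everything and leave the calculator, the pen pot and the bundle of paper rolls where they are.

Things in the scene. Friction and masses are not known exactly. Their poses are not given: they have to be found in the camera images.
- mat: Black rubber counting mat, 130 mm (x) by 200 mm (y), 3 mm thick, fixed to the desk. Origin: centre of its underside. A white stripe runs along its front edge (its -x side); a small white cross marks its middle. Left, with the stripe nearest to you, is its +y. It may be turned up to 0.3 rad either way.
- stand: Fixed stand, black base 100 (x) by 60 mm. Smooth aluminium face, 90 mm long, 38 mm wide (y), rising at 25 deg towards its +x; orange ledge, 10 mm high off the face, at the low (-x) end. Origin: centre of base underside. Corner of face and ledge: x -36, z 18 mm; the face point 40 mm up-slope from the ledge: x 0, y 0, z 35 mm. Turned up to 0.35 rad either way.
- silver_stack: Stack of silver-grey coins wrapped as one piece, an upright cylinder 40 mm across and 30 mm high, about 0.26 kg. Origin: centre of its underside, z up.
- gold_stack: Stack of yellow (brass) coins, one piece, an upright cylinder 32 mm across and 24 mm high, about 0.15 kg. Origin: centre of its underside, z up.
- copper_stack: Stack of red-brown copper coins, one piece, an upright cylinder 26 mm across and 34 mm high, about 0.14 kg. Origin: centre of its underside, z up.
- plate: Flat blue plastic marker plate, white bar across its middle, 80 (x) by 46 (y) by 18 mm, 0.08 kg, lying flat; origin: centre of underside, z up. Smooth: slides on the stand's face, not in the fingers. Its 80 mm length goes up the slope, either short edge lower; held by its long sides it is 46 mm wide and overhangs the face by 4 mm each side.
- paper_rolls: Bystander: bundle of three white paper-wrapped coin rolls with a red band, 50 by 52 mm, 17 mm high. Origin: centre of its underside. Leave alone.
- calculator: Bystander: black desk calculator 150 (x) by 90 (y) by 16 mm. Origin: centre of its underside. Leave alone.
- pen_pot: Bystander: grey round pen pot 72 mm across, 90 mm high, with pens standing up to 140 mm. Origin: centre of its underside. Leave alone.
There are look-alikes about, which are no part of the job. Of the things shaped like the silver_stack, the silver one is meant.

How it is judged:
At the end, for the whole second after the job is handed in: Upright on the mat: silver within 15 mm of its middle, copper at +y, 58-88 mm from silver centre to centre, within 18 mm of the mat's x = 0 line. Gold on silver within 10 mm. Plate flat on the slope, edge within 8 mm of the ledge, centred to 12 mm, straight to 0.15 rad. All released, at rest (horizontal distance between silver_stack and mat below 0.015 m and z of each of silver_stack, copper_stack in the frame of mat below 0.007 m and angle between each of silver_stack, gold_stack, copper_stack's own z axis and vertical below 0.08 rad and horizontal distance between gold_stack and silver_stack below 0.01 m and z of gold_stack in the frame of silver_stack between 0.027 and 0.034 m and horizontal distance between copper_stack and silver_stack between 0.058 and 0.088 m and y of copper_stack in the frame of mat above 0.04 m and x of copper_stack in the frame of mat between -0.018 and 0.018 m and x of plate in the frame of stand between -0.006 and 0.008 m and y of plate in the frame of stand between -0.012 and 0.012 m and z of plate in the frame of stand between 0.03 and 0.042 m and angle between plate's own z axis and vertical between 0.36 and 0.51 rad and angle between the y axis of plate and the y axis of stand, either way round below 0.15 rad and linear speed of each of silver_stack, gold_stack, copper_stack, plate below 0.02 m/s); the robot touches nothing.
It fails at once if the paper rolls are shifted more than 20 mm (distance of paper_rolls from where it was at the start of the episode above 0.02 m).
It fails at once if the calculator is shifted more than 20 mm (distance of calculator from where it was at the start of the episode above 0.02 m).
It fails at once if the pen pot is shifted more than 20 mm (distance of pen_pot from where it was at the start of the episode above 0.02 m).
It fails at once if the pen pot is knocked over (angle between pen_pot's own z axis and vertical above 0.5 rad).
It also fails if it takes over 90 s, if anything falls off the work surface, if the arm or the gripper's body presses on something with over 40 N, if the wrist force passes 120 N, or if a joint passes its speed limit or range.

ROBOT

A 7-joint arm with a two-finger parallel gripper is mounted at the origin on the work surface. World frame = base frame: x ahead of the robot, y to its left, z up, the work surface at z = 0. Lengths are in m, angles in rad, forces in N, time in s.
With the tool pointing down it reaches from about 0.425 to 0.825 m from the base axis. Payload 3.6 kg.
Tool frame: the origin (TCP) lies between the finger pads; the fingertips stand 17 mm ahead of it and the grasp point (between the pads) lies 2 mm behind it; z points along the fingers, y is the line along which they close (so a half turn about z gives the same grasp; the last joint's range is limited). The gripper opens to 93 mm and grips with 3 to 60 N. Pads are 15 mm wide; open, the fingers measure 128 mm over their backs; the gripper's body (75 mm by 188 mm) begins 65 mm behind the grasp point.
Start: joints at [1.161, 0.615, -0.013, 1.423, 0.008, 1.103, -0.04], TCP at [0.243, -0.603, 0.236] pointing down, gripper open.
Joint ranges: [-3.12, 3.12], [-0.3, 2.06], [-1.34, 1.32], [0.26, 2.42], [-1.36, 4.5], [0.01, 1.98], [-2.84, 2.84]. Speed limits (rad/s): [2.79, 2.79, 3.14, 3.14, 3.14, 3.14, 3.14].

INTERFACE

Orientations are given as a 3x3 rotation matrix whose columns are the frame's x, y, z axes.
In Python, from station import readout, camera, ticket gives the robot as it stands.
- The arm moves only by the tool apply_moves, never from a script. Its argument "rows" is a list of rows, each an object of numbers: "dx", "dy", "dz": the shift along the tool's x, y, z in cm; "wx", "wy", "wz": the turn, a rotation vector about the tool's x, y, z in degrees; "claw": the opening, from 0 (shut) to 1 (fully open). A call has exactly 5 rows; each row is the pose to reach, as a shift and turn from the pose commanded when the call began, along the tool's axes at that moment; what a row does not reach only later rows make up. A row lasts 1/12 s, in which the tool goes at most 41.7 mm and 7.16 degrees, less where a joint would pass 70% of its speed; a pose out of reach is approached as far as the arm can. A call with a gripper value outside its range is refused whole. The fingers move at their own pace and stop on an object; "grip_force" is the grip in N (left out, the last holds). Time passes only in rows, so rows that repeat a pose let the fingers close, or fill a call up. It gives the time, the measured TCP pose, the force, the opening and the grip force at its end, in the units of the state.
- readout.read_state(): the state, without advancing time (a new reading comes with each control period).
- camera(name): name is "scene" or "side" or "wrist"; returns a dict with "color" (400x640x3 uint8, red, green, blue), "range_z" (400x640 float32, m along the optical axis (not along the pixel's ray), 0 where there is no reading), "fx", "fy", "cx", "cy" (pixels), "k1" (the pictures are not rectified: a ray, as slopes to the right and down, at radius r is drawn at 1 + k1 r^2 times it, then the intrinsics apply), "extrinsics" (4x4, takes a point from world to camera coordinates). Camera axes: x right, y down, z forward; pixel columns grow to the right and rows downward; lengths in m; the calibration is good to about 2 mm. A picture is of the moment at which its call begins.
- ticket.close_job(): hands the job in; it is judged then, once.
The state is a dict: "t": time; "q": joint angles; "joint_vel": joint speeds; "tau": joint torques, N m; "ee_pos": TCP position; "orientation": TCP orientation; "contact_force": force on the tool from outside, world axes, zero at the start; "wrist_torque": the same for the moment, N m; "width": opening from 0.0 (shut) to 1.0 (fully open); "grip_force": force on a finger pad.
Only numpy, scipy, OpenCV 4.12 (cv2) and the standard library are available. Lean on these libraries where they do the work, as an engineer would, in place of code of your own. Each camera call takes 0.05 s, during which the arm holds its last target. There are 200 camera calls.

## Working session

There is one attempt and no reset: what is moved stays moved. The work goes in short steps, Python scripts to look and compute and a tool call to move; the robot and the scene stay as the last step left them, time stands still between calls to the robot, and variables do not carry over. Pictures are saved under pics/ and viewed, at most 14 in all, crops included, and the job is handed in when it is done.

Besides the shell and the picture viewer there is one more tool, called after "Call:" as a command line: name --argument value ..., lists and objects as JSON in quotes. apply_moves: Moves the arm, as the interface text tells. Its arguments: {"type":"object","properties":{"rows":{"type":"array"},"grip_force":{"type":"number"}},"required":["rows"]}

```bash
mkdir -p pics; ls
cat > h.py <<'E'
import numpy as np, cv2
from station import readout, camera, ticket
def grab(n,save=None):
    c=camera(n)
    if save: cv2.imwrite('pics/'+save,c['color'][:,:,::-1])
    return c
def rays(c,uv):
    uv=np.atleast_2d(np.array(uv,float)); d=(uv-[c['cx'],c['cy']])/[c['fx'],c['fy']]
    s=d.copy()
    for _ in range(20): s=d/(1+c['k1']*(s**2).sum(1,keepdims=True))
    return s
def pts(c,uv,z):
    """rays onto plane z"""
    s=rays(c,uv); E=np.array(c['extrinsics']); R=E[:3,:3]; o=-R.T@E[:3,3]
    D=np.c_[s,np.ones(len(s))]@R
    return o+D*((z-o[2])/D[:,2])[:,None]
def cloud(c):
    v,u=np.mgrid[0:400:1,0:640:1]; s=rays(c,np.c_[u.ravel(),v.ravel()]); zz=c['range_z'].ravel().astype(float)
    P=np.c_[s,np.ones(len(s))]*zz[:,None]; E=np.array(c['extrinsics'])
    P=(P-E[:3,3])@E[:3,:3]; P[zz==0]=np.nan
    return P.reshape(400,640,3)
E
python3 - <<'E'
from h import *
for n in ('scene','side','wrist'):
    c=grab(n,n+'0.png'); E=np.array(c['extrinsics']); print(n,c['fx'],c['k1'],(-E[:3,:3].T@E[:3,3]).round(3),E[2,:3].round(2))
s=readout.read_state(); print(s)
E
```

```text
pics
scene 408.2859652770702 -0.07234593617023607 [ 1.071 -0.487  0.836] [-0.53  0.43 -0.73]
side 408.09184526979004 0.011837142898536024 [0.072 0.78  0.533] [ 0.4  -0.79 -0.46]
wrist 354.0947402920453 -0.004274061876731361 [ 0.304 -0.578  0.384] [-0.22 -0.09 -0.97]
{'t': 0.15, 'q': array([ 1.16147937,  0.61571268, -0.01258105,  1.42448529,  0.0081024 ,
        1.10339055, -0.04040561]), 'joint_vel': array([ 4.04879896e-04, -2.92348380e-03, -7.95602447e-04, -3.93989240e-03,
       -7.44944975e-04,  2.08721742e-05,  9.18559772e-04]), 'tau': array([ 1.08995278e-03, -4.59350288e+01,  2.09422465e-01, -1.65944785e+01,
       -6.11041300e-02,  1.81678275e-02,  1.38737755e-04]), 'ee_pos': array([ 0.24258807, -0.60244055,  0.2347523 ]), 'orientation': array([[ 9.27604811e-01,  3.73562222e-01, -7.62709389e-04],
       [ 3.73562999e-01, -9.27603085e-01,  1.78983321e-03],
       [-3.88775099e-05, -1.94517790e-03, -9.99998107e-01]]), 'contact_force': array([-0.7830176 ,  0.25701554, -0.0178933 ]), 'wrist_torque': array([-0.06647315,  0.03713677,  0.02559397]), 'grip_force': 0.0, 'width': 0.99489132542313}
```

View pics/scene0.png

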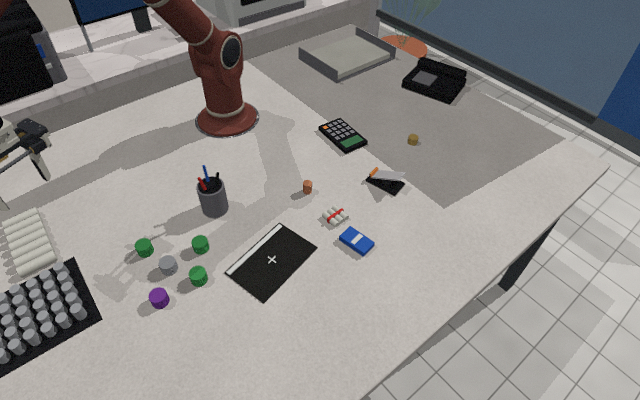

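View pics/side0.png

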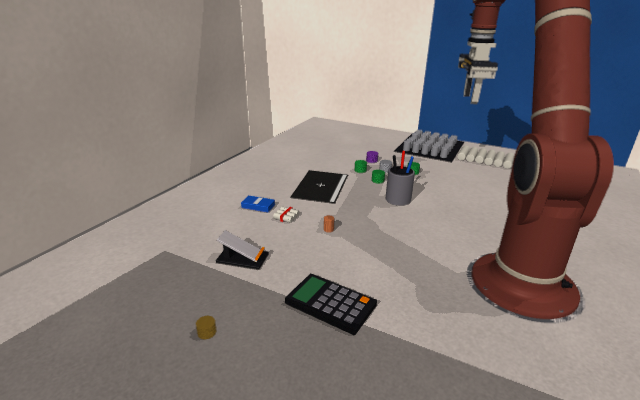

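The scene view shows the mat around (272,259), silver (168,265) ringed by green and purple look-alikes, gold (413,140), copper (307,187), the plate (357,241), the rolls (335,216) and the stand (386,181). The side view agrees.

```bash
cat > m0.py <<'E'
from h import *
c=grab('scene'); P=cloud(c); hsv=cv2.cvtColor(c['color'],cv2.COLOR_RGB2HSV)
def cyl(name,px,h,r=16):
    u,v=px; Q=P[v-r:v+r,u-r:u+r].reshape(-1,3); Q=Q[abs(Q[:,2]-h)<.005]
    # take those within 3cm of the median
    m=np.median(Q,0); Q=Q[np.hypot(*(Q-m)[:,:2].T)<.03]
    (x,y),R=cv2.minEnclosingCircle(Q[:,:2].astype(np.float32)); print(name,round(x,3),round(y,3),'R',round(R,3),len(Q),Q[:,2].mean().round(3))
cyl('silver',(168,263),.03); cyl('gold',(413,137),.024); cyl('copper',(307,184),.034)
for n,p in dict(g1=(145,245),g2=(200,242),g3=(198,274),pur=(159,296)).items(): cyl(n,p,.03)
cyl('potcentre',(212,185),.09,25)
def rect(name,mask,z):
    k=max(cv2.findContours(mask.astype(np.uint8),cv2.RETR_EXTERNAL,cv2.CHAIN_APPROX_NONE)[0],key=cv2.contourArea)
    q=pts(c,k[:,0,:],z)[:,:2]; (x,y),wh,a=cv2.minAreaRect((q*1000).astype(np.float32)); print(name,round(x),round(y),np.round(wh),round(a,1))
H,S,V=[hsv[:,:,i].astype(int) for i in range(3)]
uu,vv=np.meshgrid(range(640),range(400)); box=lambda a,b,d,e:(uu>a)&(uu<b)&(vv>d)&(vv<e)
blue=(H>100)&(H<130)&(S>120)&(V>60)&box(330,385,220,265); rect('plate(top)',blue,.018)
rect('matblack',(V<60)&box(215,325,222,305),.003)
rect('stripe',(V>180)&(S<40)&box(222,286,222,277)&0==1,.003) if 0 else None
W=(V>150)&box(266,279,253,266); print('cross',pts(c,[uu[W].mean(),vv[W].mean()],.003))
print('cross n',W.sum(),uu[W].mean(),vv[W].mean())
k=P[np.abs(P[:,:,2]-.017)<.006]; 
b=P[168:196,362:408].reshape(-1,3); b=b[b[:,2]>.015]; print('stand pts',len(b),np.nanmean(b,0))
# face
F=(V>110)&(S<60)&box(364,408,166,196)&(P[:,:,2]>.02); f=P[F]; print('face',len(f),f.mean(0)); 
u_,s_,vt=np.linalg.svd(f-f.mean(0)); print('normal',vt[2].round(3))
O=(H<20)&(S>150)&box(364,408,160,196)&(V>100); print('ledge',P[O].mean(0),O.sum())
r=P[203:230,318:352].reshape(-1,3); r=r[r[:,2]>.009]; print('rolls',r[:,:2].min(0),r[:,:2].max(0))
r=P[110:156,312:374].reshape(-1,3); r=r[r[:,2]>.009]; print('calc',r[:,:2].min(0),r[:,:2].max(0))
cv2.imwrite('pics/crop.png',cv2.resize(c['color'][150:310,120:440,::-1],(800,400),interpolation=cv2.INTER_CUBIC))
E
python3 m0.py
```

```text
silver 0.442 -0.417 R 0.021 196 0.03
gold 0.474 0.402 R 0.017 62 0.024
copper 0.442 0.004 R 0.014 58 0.034
g1 0.357 -0.442 R 0.021 183 0.03
g2 0.435 -0.327 R 0.02 182 0.03
g3 0.512 -0.374 R 0.021 226 0.03
pur 0.509 -0.472 R 0.021 235 0.03
potcentre 0.347 -0.236 R 0.03 293 0.091
plate(top) 663 -15 [81. 52.] 9.9
matblack 573 -208 [126. 198.] 13.2
cross [[ 0.57062874 -0.2073611   0.003     ]]
cross n 23 271.4782608695652 259.0869565217391
stand pts 350 [0.55851129 0.20004276 0.03548539]
face 235 [0.56194888 0.20364671 0.03973761]
normal [-0.401 -0.101  0.91 ]
ledge [0.51421584 0.18924309 0.0248637 ] 32
rolls [ 0.53852956 -0.0252406 ] [0.6285342  0.02849719]
calc [0.24151796 0.19170811] [0.39605124 0.29297564]
```

View pics/crop.png

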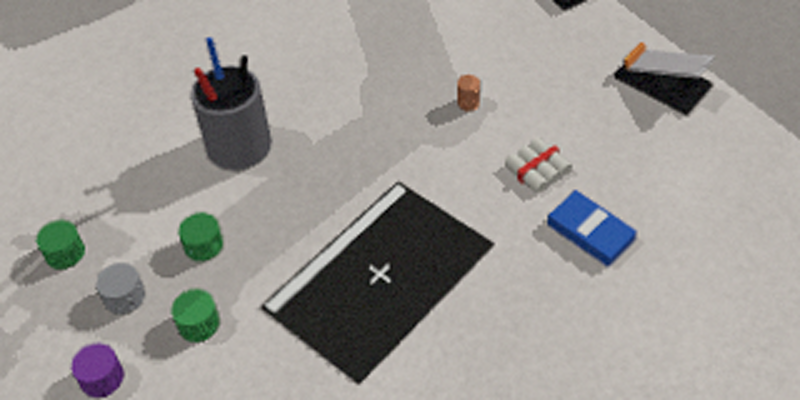

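The crop confirms the mat's stripe on the robot side, the cross in the middle and clear room around silver. I'll write a planner that turns a world target into tool-frame moves, then go above silver.

```bash
cat > go.py <<'E'
import sys,math
from h import *
from scipy.spatial.transform import Rotation as R
def Rtool(yaw,pitch=0):
    """closing axis y at world yaw deg (picked with z down); pitch: tilt about closing axis deg"""
    a=math.radians(yaw); y=np.array([math.cos(a),math.sin(a),0]); z=np.array([0,0,-1.]); x=np.cross(y,z)
    return np.c_[x,y,z]@R.from_euler('y',pitch,degrees=True).as_matrix()
def plan(wps,start=None):
    s=readout.read_state(); p,M=(s['ee_pos'],s['orientation']) if start is None else start
    p=np.array(p);M=np.array(M)
    for x,y,z,yaw,pitch in wps:
        T=np.array([x,y,z]); 
        T_R=Rtool(yaw,pitch)
        while True:
            d=M.T@(T-p)*100; w=R.from_matrix(M.T@T_R).as_rotvec(degrees=True)
            f=min(1,19/max(np.linalg.norm(d),1e-6),33/max(np.linalg.norm(w),1e-6)); d,w=(d*f).round(2),(w*f).round(1)
            print('d',d.tolist(),'w',w.tolist(),'' if f<1 else '<- at %s'%[x,y,z])
            p=p+M@d/100; M=M@R.from_rotvec(w,degrees=True).as_matrix()
            if f==1: break
if __name__=='__main__':
    s=readout.read_state(); print('t',round(s['t'],2),'p',s['ee_pos'].round(4),'y-axis yaw',round(math.degrees(math.atan2(s['orientation'][1,1],s['orientation'][0,1])),1),'F',s['contact_force'].round(1),'w',round(s['width'],3),'q',s['q'].round(2))
    plan([tuple(map(float,a.split(','))) for a in sys.argv[1:]])
E
python3 go.py .442,-.417,.20,-68,0 .442,-.417,.022,-68,0 .442,-.417,.12,-68,0
```

```text
t 0.2 p [ 0.2426 -0.6025  0.2349] y-axis yaw -68.1 F [-0.6 -0.6 -0.7] w 0.997 q [ 1.16  0.62 -0.01  1.42  0.01  1.1  -0.04]
d [17.59, -6.75, 2.43] w [-0.1, 0.0, -0.0] 
d [7.84, -3.01, 1.07] w [0.0, 0.0, -0.1] <- at [0.442, -0.417, 0.2]
d [-0.0, -0.0, 17.8] w [0.0, 0.0, 0.0] <- at [0.442, -0.417, 0.022]
d [-0.0, 0.0, -9.8] w [0.0, 0.0, 0.0] <- at [0.442, -0.417, 0.12]
```

Call:
apply_moves --rows '[{"dx":3.52,"dy":-1.35,"dz":0.49,"claw":0.7},{"dx":7.04,"dy":-2.7,"dz":0.97,"claw":0.7},{"dx":10.55,"dy":-4.05,"dz":1.46,"claw":0.7},{"dx":14.07,"dy":-5.4,"dz":1.94,"claw":0.7},{"dx":17.59,"dy":-6.75,"dz":2.43,"claw":0.7}]'

```text
invalid input
```

Call:
apply_moves --rows '[{"dx":2.5,"dy":-1,"dz":0.4,"claw":0.7},{"dx":5,"dy":-2,"dz":0.7,"claw":0.7},{"dx":7.84,"dy":-3.01,"dz":1.07,"claw":0.7},{"dx":7.84,"dy":-3.01,"dz":1.07,"claw":0.7},{"dx":7.84,"dy":-3.01,"dz":1.07,"claw":0.7}]'

```text
invalid input
```

Run:
```python
from h import *
c=grab('wrist','w1.png'); P=cloud(c); Z=P[:,:,2]
print(readout.read_state()['ee_pos'])
m=((abs(Z-.03)<.004)).astype(np.uint8)
n,l,st,ce=cv2.connectedComponentsWithStats(m)
for i in range(1,n):
    if st[i,4]>300:
        q=P[l==i]; (x,y),r=cv2.minEnclosingCircle(q[:,:2].astype(np.float32)); print(round(x,4),round(y,4),round(r,4),ce[i].round(),c['color'][l==i].mean(0).round())
```

```text
[ 0.24270188 -0.60264239  0.2351155 ]
0.3536 -0.4435 0.0189 [204.   8.] [ 29. 104.  44.]
0.4351 -0.6635 0.0126 [460.  10.] [123. 128. 132.]
0.4352 -0.6979 0.0128 [493.  23.] [130. 135. 140.]
0.401 -0.6633 0.0127 [444.  45.] [127. 132. 137.]
0.4353 -0.7659 0.013 [558.  52.] [119. 123. 128.]
0.4008 -0.6978 0.0129 [475.  60.] [130. 135. 140.]
0.4352 -0.7996 0.0125 [587.  67.] [129. 134. 139.]
0.367 -0.6636 0.0125 [428.  80.] [128. 133. 138.]
0.4009 -0.7658 0.0129 [539.  88.] [120. 125. 130.]
0.3669 -0.6978 0.0127 [459.  94.] [131. 136. 141.]
0.4005 -0.8001 0.0131 [568. 101.] [127. 132. 137.]
0.333 -0.6634 0.0125 [412. 114.] [129. 134. 139.]
0.3672 -0.7654 0.013 [521. 121.] [121. 126. 131.]
0.3332 -0.6975 0.0126 [443. 128.] [132. 137. 142.]
0.3675 -0.7998 0.013 [550. 134.] [128. 133. 138.]
0.299 -0.6636 0.0126 [397. 147.] [129. 134. 139.]
0.3328 -0.7655 0.013 [504. 153.] [123. 127. 132.]
0.2989 -0.6975 0.0126 [427. 159.] [133. 138. 143.]
0.3335 -0.7995 0.0128 [533. 166.] [129. 134. 139.]
0.2989 -0.7655 0.0128 [488. 184.] [123. 128. 133.]
0.2417 -0.6744 0.045 [382. 204.] [184. 185. 172.]
0.2987 -0.7997 0.0128 [516. 196.] [129. 134. 139.]
0.2097 -0.6742 0.045 [369. 229.] [184. 185. 172.]
0.1784 -0.6743 0.0448 [359. 253.] [184. 185. 172.]
0.1506 -0.6631 0.0338 [334. 271.] [183. 185. 172.]
0.0895 -0.6835 0.0362 [340. 327.] [184. 185. 172.]
0.0599 -0.6744 0.0451 [317. 343.] [183. 185. 172.]
```

View pics/w1.png

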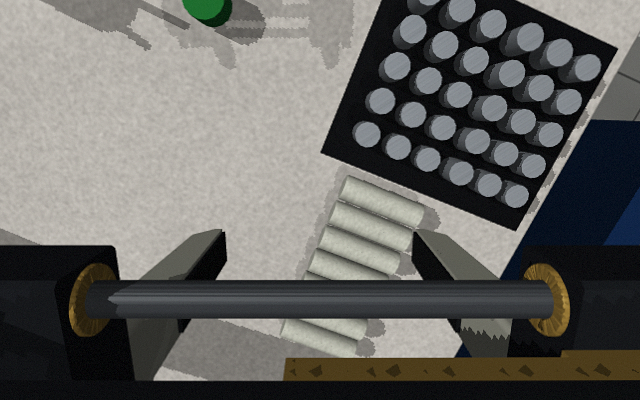

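The wrist view shows the unmoved start position: the coin tray at upper right and a green stack at (205,8). The moves were refused, so every row probably needs all seven numbers.

Call:
apply_moves --rows '[{"dx":3.52,"dy":-1.35,"dz":0.49,"wx":0,"wy":0,"wz":0,"claw":0.7},{"dx":7.04,"dy":-2.7,"dz":0.97,"wx":0,"wy":0,"wz":0,"claw":0.7},{"dx":10.55,"dy":-4.05,"dz":1.46,"wx":0,"wy":0,"wz":0,"claw":0.7},{"dx":14.07,"dy":-5.4,"dz":1.94,"wx":0,"wy":0,"wz":0,"claw":0.7},{"dx":17.59,"dy":-6.75,"dz":2.43,"wx":0,"wy":0,"wz":0,"claw":0.7}]'

```text
t: 0.67
ee_pos: [0.3818, -0.4733, 0.2111]
orientation: [[0.928, 0.373, 0.0], [0.373, -0.928, 0.0], [0.0, -0.0, -1.0]]
contact_force: [0.3, 0.0, 0.0]
width: 0.717
grip_force: 0.0
```

Call:
apply_moves --rows '[{"dx":2.5,"dy":-1,"dz":0.4,"wx":0,"wy":0,"wz":0,"claw":0.7},{"dx":5,"dy":-2,"dz":0.7,"wx":0,"wy":0,"wz":0,"claw":0.7},{"dx":7.84,"dy":-3.01,"dz":1.07,"wx":0,"wy":0,"wz":0,"claw":0.7},{"dx":7.84,"dy":-3.01,"dz":1.07,"wx":0,"wy":0,"wz":0,"claw":0.7},{"dx":7.84,"dy":-3.01,"dz":1.07,"wx":0,"wy":0,"wz":0,"claw":0.7}]'

```text
t: 1.08
ee_pos: [0.4441, -0.4151, 0.2003]
orientation: [[0.926, 0.378, 0.0], [0.378, -0.926, 0.001], [0.001, -0.001, -1.0]]
contact_force: [0.3, -0.1, 0.4]
width: 0.701
grip_force: 0.0
```

```bash
cat > wl.py <<'E'
from h import *
import sys
def look(h,tol=.004,amin=300,save=None):
    c=grab('wrist',save); P=cloud(c); Z=P[:,:,2]
    n,l,st,ce=cv2.connectedComponentsWithStats((abs(Z-h)<tol).astype(np.uint8))
    for i in range(1,n):
        if st[i,4]>amin:
            q=P[l==i]; (x,y),r=cv2.minEnclosingCircle(q[:,:2].astype(np.float32)); print('xy',round(x,4),round(y,4),'r',round(r,4),'px',ce[i].round(),'rgb',c['color'][l==i].mean(0).round())
    return c
if __name__=='__main__': print(readout.read_state()['ee_pos']); look(float(sys.argv[1]),save=sys.argv[2])
E
python3 wl.py .03 w2.png; python3 go.py .442,-.417,.022,-68,0
```

```text
[ 0.44411406 -0.41512795  0.20030169]
xy 0.512 -0.3731 r 0.02 px [304.  94.] rgb [ 33. 114.  49.]
xy 0.5091 -0.4711 r 0.0203 px [405. 140.] rgb [ 83.  35. 119.]
xy 0.434 -0.3261 r 0.02 px [225. 156.] rgb [ 31. 112.  47.]
xy 0.4415 -0.4163 r 0.0201 px [319. 186.] rgb [124. 128. 133.]
xy 0.3462 -0.2402 r 0.0346 px [125. 200.] rgb [26. 26. 28.]
xy 0.3572 -0.4416 r 0.02 px [311. 268.] rgb [ 31. 112.  47.]
t 1.13 p [ 0.4423 -0.4172  0.2005] y-axis yaw -68.0 F [-0.8 -0.4 -0.5] w 0.697 q [ 0.73  0.58 -0.02  1.6   0.01  0.96 -0.48]
d [-0.01, -0.03, 17.85] w [-0.0, 0.0, 0.0] <- at [0.442, -0.417, 0.022]
```

Call:
apply_moves --rows '[{"dx":0,"dy":0,"dz":4,"wx":0,"wy":0,"wz":0,"claw":0.7},{"dx":0,"dy":-0.1,"dz":8,"wx":0,"wy":0,"wz":0,"claw":0.7},{"dx":0,"dy":-0.1,"dz":12,"wx":0,"wy":0,"wz":0,"claw":0.7},{"dx":0,"dy":-0.1,"dz":15.5,"wx":0,"wy":0,"wz":0,"claw":0.7},{"dx":0,"dy":-0.1,"dz":17.8,"wx":0,"wy":0,"wz":0,"claw":0.7}]' --grip_force 25

```text
t: 1.55
ee_pos: [0.4384, -0.4173, 0.0193]
orientation: [[0.929, 0.37, -0.005], [0.37, -0.929, 0.002], [-0.004, -0.003, -1.0]]
contact_force: [0.1, 0.2, -0.4]
width: 0.703
grip_force: 0.0
```

Call:
apply_moves --rows '[{"dx":0,"dy":0,"dz":0,"wx":0,"wy":0,"wz":0,"claw":0.7},{"dx":0,"dy":0,"dz":0,"wx":0,"wy":0,"wz":0,"claw":0.3},{"dx":0,"dy":0,"dz":0,"wx":0,"wy":0,"wz":0,"claw":0.3},{"dx":0,"dy":0,"dz":0,"wx":0,"wy":0,"wz":0,"claw":0.3},{"dx":0,"dy":0,"dz":0,"wx":0,"wy":0,"wz":0,"claw":0.3}]'

```text
t: 1.97
ee_pos: [0.4418, -0.4172, 0.0237]
orientation: [[0.928, 0.373, 0.001], [0.373, -0.928, -0.001], [0.0, 0.001, -1.0]]
contact_force: [-0.5, -0.4, 0.5]
width: 0.464
grip_force: 0.0
```

```bash
python3 go.py .442,-.417,.11,-68,0 .571,-.207,.11,-68,0 .571,-.207,.028,-68,0
```

```text
t 1.97 p [ 0.4418 -0.4172  0.0237] y-axis yaw -68.1 F [-0.5 -0.4  0.5] w 0.464 q [ 0.73  0.81 -0.02  1.74  0.02  0.59 -0.49]
d [0.03, 0.0, -8.63] w [0.1, -0.0, -0.1] <- at [0.442, -0.417, 0.11]
d [15.29, -11.29, 0.01] w [-0.0, -0.0, -0.0] 
d [4.53, -3.35, 0.0] w [-0.0, -0.0, -0.0] <- at [0.571, -0.207, 0.11]
d [-0.0, 0.01, 8.2] w [-0.0, -0.0, -0.0] <- at [0.571, -0.207, 0.028]
```

Call:
apply_moves --rows '[{"dx":0,"dy":0,"dz":0,"wx":0,"wy":0,"wz":0,"claw":0.3},{"dx":0,"dy":0,"dz":0,"wx":0,"wy":0,"wz":0,"claw":0.3},{"dx":0,"dy":0,"dz":0,"wx":0,"wy":0,"wz":0,"claw":0.3},{"dx":0,"dy":0,"dz":-0.5,"wx":0,"wy":0,"wz":0,"claw":0.3},{"dx":0,"dy":0,"dz":-2,"wx":0,"wy":0,"wz":0,"claw":0.3}]'

```text
t: 2.38
ee_pos: [0.4402, -0.4146, 0.0405]
orientation: [[0.927, 0.374, -0.004], [0.374, -0.927, 0.004], [-0.002, -0.006, -1.0]]
contact_force: [0.2, 0.5, -2.4]
width: 0.427
grip_force: 25.0
```

Call:
apply_moves --rows '[{"dx":0,"dy":0,"dz":-2,"wx":0,"wy":0,"wz":0,"claw":0.3},{"dx":0,"dy":0,"dz":-4,"wx":0,"wy":0,"wz":0,"claw":0.3},{"dx":0,"dy":0,"dz":-6,"wx":0,"wy":0,"wz":0,"claw":0.3},{"dx":0,"dy":0,"dz":-6.6,"wx":0,"wy":0,"wz":0,"claw":0.3},{"dx":0,"dy":0,"dz":-6.6,"wx":0,"wy":0,"wz":0,"claw":0.3}]'

```text
t: 2.8
ee_pos: [0.4427, -0.4169, 0.11]
orientation: [[0.927, 0.374, 0.003], [0.374, -0.927, -0.002], [0.002, 0.003, -1.0]]
contact_force: [-0.6, 0.1, -2.9]
width: 0.429
grip_force: 25.0
```

Call:
apply_moves --rows '[{"dx":2,"dy":-1.5,"dz":0,"wx":0,"wy":0,"wz":0,"claw":0.3},{"dx":4.8,"dy":-3.6,"dz":0,"wx":0,"wy":0,"wz":0,"claw":0.3},{"dx":7.6,"dy":-5.6,"dz":0,"wx":0,"wy":0,"wz":0,"claw":0.3},{"dx":10.4,"dy":-7.7,"dz":0,"wx":0,"wy":0,"wz":0,"claw":0.3},{"dx":13,"dy":-9.6,"dz":0,"wx":0,"wy":0,"wz":0,"claw":0.3}]'

```text
t: 3.22
ee_pos: [0.5265, -0.276, 0.1067]
orientation: [[0.927, 0.374, -0.003], [0.374, -0.927, 0.003], [-0.002, -0.003, -1.0]]
contact_force: [1.1, 0.3, -2.1]
width: 0.428
grip_force: 25.0
```

```bash
python3 - <<'E'
from h import *
c=grab('wrist','w3.png')
E
python3 go.py .571,-.207,.11,-68,0 .571,-.207,.028,-68,0
```

```text
t 3.27 p [ 0.5321 -0.2664  0.1067] y-axis yaw -67.4 F [ 3.5  6.4 -2. ] w 0.427 q [ 0.44  0.68 -0.01  1.73 -0.    0.74 -0.74]
d [5.88, -3.99, -0.26] w [-0.5, -0.3, 0.6] <- at [0.571, -0.207, 0.11]
d [-0.0, 0.0, 8.2] w [0.0, -0.0, 0.0] <- at [0.571, -0.207, 0.028]
```

View pics/w3.png

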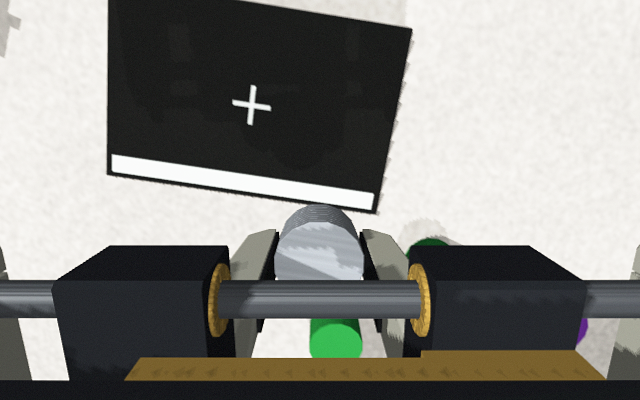

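Silver is held upright between the fingers at (320,250). The cross is at (251,104) and the stripe at y≈180. I'll let the arm settle, then measure the mat from here.

Call:
apply_moves --rows '[{"dx":0,"dy":0,"dz":0,"wx":0,"wy":0,"wz":0,"claw":0.3},{"dx":0,"dy":0,"dz":0,"wx":0,"wy":0,"wz":0,"claw":0.3},{"dx":0,"dy":0,"dz":0,"wx":0,"wy":0,"wz":0,"claw":0.3},{"dx":0,"dy":0,"dz":0,"wx":0,"wy":0,"wz":0,"claw":0.3},{"dx":0,"dy":0,"dz":0,"wx":0,"wy":0,"wz":0,"claw":0.3}]'

```text
t: 3.68
ee_pos: [0.5254, -0.2805, 0.1083]
orientation: [[0.929, 0.371, -0.001], [0.371, -0.929, -0.0], [-0.001, 0.0, -1.0]]
contact_force: [0.5, 0.1, -2.2]
width: 0.427
grip_force: 25.0
```

```bash
python3 - <<'E'
from h import *
c=grab('wrist'); g=c['color'].min(2)
dark=(c['color'].max(2)<60).astype(np.uint8); dark[230:]=0
m=cv2.morphologyEx(dark,cv2.MORPH_CLOSE,np.ones((9,9)))
# white inside the mat's hull
k=max(cv2.findContours(m,cv2.RETR_EXTERNAL,cv2.CHAIN_APPROX_NONE)[0],key=cv2.contourArea); h=np.zeros_like(m); cv2.drawContours(h,[cv2.convexHull(k)],-1,1,-1); h=cv2.erode(h,np.ones((5,5)))
n,l,st,ce=cv2.connectedComponentsWithStats(((g>150)&(h>0)).astype(np.uint8))
for i in range(1,n):
    if st[i,4]>60:
        q=pts(c,np.argwhere(l==i)[:,::-1],.003)[:,:2]; (x,y),wh,a=cv2.minAreaRect((q*1000).astype(np.float32)); print(st[i],round(x,1),round(y,1),np.round(wh),round(a,1))
E
python3 go.py .571,-.207,.11,-68,0 .571,-.207,.028,-68,0
```

```text
[254   0  42   7  69] 639.0 -204.0 [ 2. 27.] 13.3
[227  83  38  39 340] 571.9 -207.1 [20. 20.] 57.7
[ 107  153  262   53 4292] 518.4 -219.7 [ 12. 191.] 13.3
[203 188 111  19 299] 510.8 -237.7 [ 3. 82.] 13.3
[334 207  28   8  86] 525.6 -302.9 [ 5. 20.] 13.3
t 3.73 p [ 0.5256 -0.2803  0.1084] y-axis yaw -68.2 F [ 0.4 -0.2 -1.6] w 0.427 q [ 0.45  0.68  0.    1.72  0.    0.74 -0.74]
d [6.93, -5.12, -0.16] w [0.0, 0.0, -0.2] <- at [0.571, -0.207, 0.11]
d [0.01, -0.0, 8.2] w [0.0, 0.0, -0.0] <- at [0.571, -0.207, 0.028]
```

Call:
apply_moves --rows '[{"dx":2,"dy":-1.5,"dz":0,"wx":0,"wy":0,"wz":0,"claw":0.3},{"dx":4,"dy":-3,"dz":0,"wx":0,"wy":0,"wz":0,"claw":0.3},{"dx":6,"dy":-4.4,"dz":1,"wx":0,"wy":0,"wz":0,"claw":0.3},{"dx":7,"dy":-5.1,"dz":3,"wx":0,"wy":0,"wz":0,"claw":0.3},{"dx":7,"dy":-5.1,"dz":5,"wx":0,"wy":0,"wz":0,"claw":0.3}]'

```text
t: 4.15
ee_pos: [0.5759, -0.201, 0.0591]
orientation: [[0.926, 0.379, 0.005], [0.379, -0.926, 0.003], [0.006, -0.001, -1.0]]
contact_force: [0.2, -0.1, -3.2]
width: 0.427
grip_force: 25.0
```

Call:
apply_moves --rows '[{"dx":0,"dy":0,"dz":0.5,"wx":0,"wy":0,"wz":0,"claw":0.3},{"dx":0,"dy":0,"dz":1,"wx":0,"wy":0,"wz":0,"claw":0.3},{"dx":0,"dy":0,"dz":1.5,"wx":0,"wy":0,"wz":0,"claw":0.3},{"dx":0,"dy":0,"dz":1.5,"wx":0,"wy":0,"wz":0,"claw":0.3},{"dx":0,"dy":0,"dz":1.5,"wx":0,"wy":0,"wz":0,"claw":0.3}]'

```text
t: 4.57
ee_pos: [0.5726, -0.2065, 0.0443]
orientation: [[0.928, 0.372, 0.001], [0.372, -0.928, -0.001], [0.001, 0.001, -1.0]]
contact_force: [-0.9, 0.5, -1.8]
width: 0.432
grip_force: 25.0
```

```bash
python3 go.py .5715,-.207,.0268,-68,0
```

```text
t 4.57 p [ 0.5726 -0.2065  0.0443] y-axis yaw -68.2 F [-0.9  0.5 -1.8] w 0.432 q [ 0.3   0.78  0.01  1.73 -0.01  0.63 -0.87]
d [-0.12, 0.0, 1.75] w [0.1, -0.0, -0.2] <- at [0.5715, -0.207, 0.0268]
```

Call:
apply_moves --rows '[{"dx":-0.1,"dy":0,"dz":1,"wx":0,"wy":0,"wz":0,"claw":0.3},{"dx":-0.1,"dy":0,"dz":1.5,"wx":0,"wy":0,"wz":0,"claw":0.3},{"dx":-0.1,"dy":0,"dz":1.75,"wx":0,"wy":0,"wz":0,"claw":0.3},{"dx":-0.1,"dy":0,"dz":1.75,"wx":0,"wy":0,"wz":0,"claw":0.3},{"dx":-0.1,"dy":0,"dz":1.75,"wx":0,"wy":0,"wz":0,"claw":0.3}]'

```text
t: 4.98
ee_pos: [0.571, -0.2059, 0.0265]
orientation: [[0.928, 0.373, -0.001], [0.373, -0.928, 0.0], [-0.001, -0.001, -1.0]]
contact_force: [-2.4, 0.8, 2.8]
width: 0.426
grip_force: 25.0
```

Call:
apply_moves --rows '[{"dx":0,"dy":0,"dz":0,"wx":0,"wy":0,"wz":0,"claw":0.6},{"dx":0,"dy":0,"dz":0,"wx":0,"wy":0,"wz":0,"claw":0.6},{"dx":0,"dy":0,"dz":0,"wx":0,"wy":0,"wz":0,"claw":0.6},{"dx":0,"dy":0,"dz":-1.5,"wx":0,"wy":0,"wz":0,"claw":0.6},{"dx":0,"dy":0,"dz":-4,"wx":0,"wy":0,"wz":0,"claw":0.6}]'

```text
t: 5.4
ee_pos: [0.5697, -0.205, 0.0639]
orientation: [[0.928, 0.374, -0.006], [0.374, -0.928, 0.002], [-0.004, -0.004, -1.0]]
contact_force: [0.1, -0.7, -0.0]
width: 0.6
grip_force: 0.0
```

Call:
apply_moves --rows '[{"dx":0,"dy":0,"dz":-4,"wx":0,"wy":0,"wz":0,"claw":0.6},{"dx":0,"dy":0,"dz":-8,"wx":0,"wy":0,"wz":0,"claw":0.6},{"dx":0,"dy":0,"dz":-12,"wx":0,"wy":0,"wz":0,"claw":0.6},{"dx":0,"dy":0,"dz":-13,"wx":0,"wy":0,"wz":0,"claw":0.6},{"dx":0,"dy":0,"dz":-13,"wx":0,"wy":0,"wz":0,"claw":0.6}]'

```text
t: 5.82
ee_pos: [0.5742, -0.2066, 0.2005]
orientation: [[0.928, 0.374, 0.009], [0.374, -0.928, -0.003], [0.008, 0.006, -1.0]]
contact_force: [-0.9, -1.2, -0.7]
width: 0.602
grip_force: 0.0
```

```bash
python3 wl.py .033 w4.png;  python3 go.py .442,.004,.2,-23,0
```

```text
[ 0.57419623 -0.20656346  0.20050818]
xy 0.5705 -0.2053 r 0.0201 px [315. 188.] rgb [159. 164. 170.]
xy 0.4407 0.0039 r 0.014 px [ 58. 232.] rgb [179. 105.  66.]
xy 0.4347 -0.3257 r 0.0201 px [374. 346.] rgb [ 44. 148.  64.]
t 5.87 p [ 0.5724 -0.206   0.1975] y-axis yaw -68.1 F [-0.8  0.9 -0.6] w 0.6 q [ 0.3   0.58  0.01  1.6  -0.01  0.95 -0.87]
d [-3.11, -17.83, -0.23] w [0.1, -0.1, -33.0] 
d [2.6, -6.08, -0.08] w [0.1, 0.0, -12.1] <- at [0.442, 0.004, 0.2]
```

Silver sits within 2 mm of the cross. Next is copper.

Call:
apply_moves --rows '[{"dx":-0.6,"dy":-3.5,"dz":0,"wx":0,"wy":0,"wz":-6.6,"claw":0.6},{"dx":-1.2,"dy":-7.1,"dz":0,"wx":0,"wy":0,"wz":-13.2,"claw":0.6},{"dx":-1.9,"dy":-10.7,"dz":0,"wx":0,"wy":0,"wz":-19.8,"claw":0.6},{"dx":-2.5,"dy":-14.3,"dz":0,"wx":0,"wy":0,"wz":-26.4,"claw":0.6},{"dx":-3.1,"dy":-17.8,"dz":0,"wx":0,"wy":0,"wz":-33,"claw":0.6}]'

```text
t: 6.28
ee_pos: [0.4735, -0.0506, 0.1938]
orientation: [[0.57, 0.822, -0.005], [0.822, -0.57, 0.001], [-0.002, -0.005, -1.0]]
contact_force: [0.2, 0.6, -0.5]
width: 0.601
grip_force: 0.0
```

Call:
apply_moves --rows '[{"dx":1,"dy":-2.4,"dz":0,"wx":0,"wy":0,"wz":-6,"claw":0.6},{"dx":2,"dy":-4.8,"dz":0,"wx":0,"wy":0,"wz":-12,"claw":0.6},{"dx":2.5,"dy":-6.1,"dz":0.5,"wx":0,"wy":0,"wz":-12,"claw":0.6},{"dx":2.5,"dy":-6.1,"dz":2,"wx":0,"wy":0,"wz":-12,"claw":0.6},{"dx":2.5,"dy":-6.1,"dz":4,"wx":0,"wy":0,"wz":-12,"claw":0.6}]'

```text
t: 6.7
ee_pos: [0.4396, 0.0045, 0.1549]
orientation: [[0.389, 0.921, -0.001], [0.921, -0.389, 0.001], [0.0, -0.001, -1.0]]
contact_force: [0.5, -0.6, -0.3]
width: 0.598
grip_force: 0.0
```

Call:
apply_moves --rows '[{"dx":0,"dy":0,"dz":2,"wx":0,"wy":0,"wz":0,"claw":0.6},{"dx":0,"dy":0,"dz":4,"wx":0,"wy":0,"wz":0,"claw":0.6},{"dx":0,"dy":0,"dz":5,"wx":0,"wy":0,"wz":0,"claw":0.6},{"dx":0,"dy":0,"dz":5,"wx":0,"wy":0,"wz":0,"claw":0.6},{"dx":0,"dy":0,"dz":5,"wx":0,"wy":0,"wz":0,"claw":0.6}]'

```text
t: 7.12
ee_pos: [0.4391, 0.0034, 0.1045]
orientation: [[0.391, 0.92, -0.005], [0.92, -0.391, 0.0], [-0.002, -0.005, -1.0]]
contact_force: [-0.3, -0.6, 0.6]
width: 0.604
grip_force: 0.0
```

```bash
python3 wl.py .034 w5.png;  python3 go.py .441,.004,.024,-23,0
```

```text
[0.43907841 0.0033703  0.10451085]
xy 0.4403 0.0049 r 0.013 px [321. 211.] rgb [153.  85.  52.]
t 7.17 p [0.4399 0.0034 0.1054] y-axis yaw -23.1 F [-0.8 -0.2 -0.1] w 0.606 q [ 0.07  0.51 -0.18  2.15  0.18  0.5  -0.65]
d [0.11, 0.1, 8.14] w [-0.1, 0.0, -0.1] <- at [0.441, 0.004, 0.024]
```

Call:
apply_moves --rows '[{"dx":0.1,"dy":0,"dz":2.5,"wx":0,"wy":0,"wz":0,"claw":0.6},{"dx":0.15,"dy":0,"dz":5,"wx":0,"wy":0,"wz":0,"claw":0.6},{"dx":0.15,"dy":0,"dz":7,"wx":0,"wy":0,"wz":0,"claw":0.6},{"dx":0.15,"dy":0,"dz":8.1,"wx":0,"wy":0,"wz":0,"claw":0.6},{"dx":0.15,"dy":0,"dz":8.1,"wx":0,"wy":0,"wz":0,"claw":0.6}]' --grip_force 20

```text
t: 7.58
ee_pos: [0.4404, 0.0047, 0.0238]
orientation: [[0.392, 0.92, -0.003], [0.92, -0.392, -0.0], [-0.001, -0.003, -1.0]]
contact_force: [-0.9, -0.2, 0.1]
width: 0.6
grip_force: 0.0
```

Call:
apply_moves --rows '[{"dx":0,"dy":0,"dz":0,"wx":0,"wy":0,"wz":0,"claw":0.15},{"dx":0,"dy":0,"dz":0,"wx":0,"wy":0,"wz":0,"claw":0.15},{"dx":0,"dy":0,"dz":0,"wx":0,"wy":0,"wz":0,"claw":0.15},{"dx":0,"dy":0,"dz":0,"wx":0,"wy":0,"wz":0,"claw":0.15},{"dx":0,"dy":0,"dz":0,"wx":0,"wy":0,"wz":0,"claw":0.15}]'

```text
t: 8.0
ee_pos: [0.4418, 0.0046, 0.0259]
orientation: [[0.392, 0.92, 0.002], [0.92, -0.392, 0.0], [0.001, 0.001, -1.0]]
contact_force: [1.0, -0.2, 0.3]
width: 0.291
grip_force: 0.6
```

Call:
apply_moves --rows '[{"dx":0,"dy":0,"dz":0,"wx":0,"wy":0,"wz":0,"claw":0.15},{"dx":0,"dy":0,"dz":0,"wx":0,"wy":0,"wz":0,"claw":0.15},{"dx":0,"dy":0,"dz":0,"wx":0,"wy":0,"wz":0,"claw":0.15},{"dx":0,"dy":0,"dz":0,"wx":0,"wy":0,"wz":0,"claw":0.15},{"dx":0,"dy":0,"dz":0,"wx":0,"wy":0,"wz":0,"claw":0.15}]'

```text
t: 8.42
ee_pos: [0.4417, 0.0047, 0.0258]
orientation: [[0.392, 0.92, 0.001], [0.92, -0.392, -0.0], [0.0, 0.001, -1.0]]
contact_force: [-0.3, -0.1, 6.4]
width: 0.275
grip_force: 20.0
```

```bash
python3 go.py .441,.004,.1,-23,0 .553,-.134,.1,-23,0 .553,-.134,.03,-23,0
```

```text
t 8.42 p [0.4417 0.0047 0.0258] y-axis yaw -23.1 F [-0.3 -0.1  6.4] w 0.275 q [ 0.01  0.67 -0.1   2.2   0.24  0.28 -0.7 ]
d [-0.09, -0.03, -7.42] w [0.1, -0.0, -0.1] <- at [0.441, 0.004, 0.1]
d [-8.33, 15.7, -0.01] w [-0.0, -0.0, 0.0] <- at [0.553, -0.134, 0.1]
d [-0.0, -0.0, 7.0] w [-0.0, -0.0, 0.0] <- at [0.553, -0.134, 0.03]
```

Call:
apply_moves --rows '[{"dx":0,"dy":0,"dz":-1.5,"wx":0,"wy":0,"wz":0,"claw":0.15},{"dx":0,"dy":0,"dz":-3.5,"wx":0,"wy":0,"wz":0,"claw":0.15},{"dx":0,"dy":0,"dz":-5.5,"wx":0,"wy":0,"wz":0,"claw":0.15},{"dx":0,"dy":0,"dz":-7.4,"wx":0,"wy":0,"wz":0,"claw":0.15},{"dx":0,"dy":0,"dz":-7.4,"wx":0,"wy":0,"wz":0,"claw":0.15}]'

```text
t: 8.83
ee_pos: [0.4431, 0.0047, 0.1018]
orientation: [[0.392, 0.92, 0.006], [0.92, -0.392, 0.0], [0.003, 0.005, -1.0]]
contact_force: [0.5, -0.6, -1.0]
width: 0.276
grip_force: 20.0
```

Call:
apply_moves --rows '[{"dx":-1.6,"dy":3,"dz":0,"wx":0,"wy":0,"wz":0,"claw":0.15},{"dx":-3.3,"dy":6.2,"dz":0,"wx":0,"wy":0,"wz":0,"claw":0.15},{"dx":-5,"dy":9.4,"dz":0,"wx":0,"wy":0,"wz":0,"claw":0.15},{"dx":-6.7,"dy":12.6,"dz":0,"wx":0,"wy":0,"wz":0,"claw":0.15},{"dx":-8.4,"dy":15.7,"dz":0,"wx":0,"wy":0,"wz":0,"claw":0.15}]'

```text
t: 9.25
ee_pos: [0.5531, -0.1357, 0.0979]
orientation: [[0.392, 0.92, -0.002], [0.92, -0.392, 0.0], [-0.0, -0.002, -1.0]]
contact_force: [-0.2, 0.5, -2.1]
width: 0.276
grip_force: 20.0
```

Call:
apply_moves --rows '[{"dx":0,"dy":0,"dz":0,"wx":0,"wy":0,"wz":0,"claw":0.15},{"dx":0,"dy":0,"dz":1,"wx":0,"wy":0,"wz":0,"claw":0.15},{"dx":0,"dy":0,"dz":3,"wx":0,"wy":0,"wz":0,"claw":0.15},{"dx":0,"dy":0,"dz":5,"wx":0,"wy":0,"wz":0,"claw":0.15},{"dx":0,"dy":0,"dz":5,"wx":0,"wy":0,"wz":0,"claw":0.15}]'

```text
t: 9.67
ee_pos: [0.5483, -0.1317, 0.0445]
orientation: [[0.39, 0.921, -0.011], [0.921, -0.39, 0.003], [-0.001, -0.011, -1.0]]
contact_force: [-0.1, 0.4, -1.4]
width: 0.277
grip_force: 20.0
```

Call:
apply_moves --rows '[{"dx":0,"dy":0,"dz":0,"wx":0,"wy":0,"wz":0,"claw":0.15},{"dx":0,"dy":0,"dz":0,"wx":0,"wy":0,"wz":0,"claw":0.15},{"dx":0,"dy":0,"dz":0,"wx":0,"wy":0,"wz":0,"claw":0.15},{"dx":0,"dy":0,"dz":0,"wx":0,"wy":0,"wz":0,"claw":0.15},{"dx":0,"dy":0,"dz":0,"wx":0,"wy":0,"wz":0,"claw":0.15}]'

```text
t: 10.08
ee_pos: [0.5533, -0.1341, 0.0501]
orientation: [[0.392, 0.92, 0.002], [0.92, -0.392, -0.0], [0.0, 0.002, -1.0]]
contact_force: [-0.0, -0.0, -0.8]
width: 0.276
grip_force: 20.0
```

```bash
python3 go.py .5537,-.1343,.0285,-23,0
```

```text
t 10.08 p [ 0.5533 -0.1341  0.0501] y-axis yaw -23.1 F [-0.  -0.  -0.8] w 0.276 q [ 0.32  0.74 -0.19  1.84  0.23  0.59 -0.42]
d [-0.0, 0.04, 2.16] w [0.1, -0.0, -0.1] <- at [0.5537, -0.1343, 0.0285]
```

Call:
apply_moves --rows '[{"dx":0,"dy":0,"dz":0.7,"wx":0,"wy":0,"wz":0,"claw":0.15},{"dx":0,"dy":0,"dz":1.4,"wx":0,"wy":0,"wz":0,"claw":0.15},{"dx":0,"dy":0,"dz":1.9,"wx":0,"wy":0,"wz":0,"claw":0.15},{"dx":0,"dy":0,"dz":2.15,"wx":0,"wy":0,"wz":0,"claw":0.15},{"dx":0,"dy":0,"dz":2.15,"wx":0,"wy":0,"wz":0,"claw":0.15}]'

```text
t: 10.5
ee_pos: [0.5525, -0.1341, 0.0284]
orientation: [[0.392, 0.92, -0.001], [0.92, -0.392, -0.0], [-0.001, -0.001, -1.0]]
contact_force: [-3.3, 0.6, 7.7]
width: 0.276
grip_force: 20.0
```

Call:
apply_moves --rows '[{"dx":0,"dy":0,"dz":0,"wx":0,"wy":0,"wz":0,"claw":0.15},{"dx":0,"dy":0,"dz":0,"wx":0,"wy":0,"wz":0,"claw":0.45},{"dx":0,"dy":0,"dz":0,"wx":0,"wy":0,"wz":0,"claw":0.45},{"dx":0,"dy":0,"dz":0,"wx":0,"wy":0,"wz":0,"claw":0.45},{"dx":0,"dy":0,"dz":-1,"wx":0,"wy":0,"wz":0,"claw":0.45}]'

```text
t: 10.92
ee_pos: [0.5514, -0.1339, 0.036]
orientation: [[0.392, 0.92, -0.004], [0.92, -0.392, 0.001], [-0.001, -0.004, -1.0]]
contact_force: [-0.8, -0.0, -0.0]
width: 0.445
grip_force: 0.0
```

Call:
apply_moves --rows '[{"dx":0,"dy":0,"dz":-3,"wx":0,"wy":0,"wz":0,"claw":0.45},{"dx":0,"dy":0,"dz":-7,"wx":0,"wy":0,"wz":0,"claw":0.45},{"dx":0,"dy":0,"dz":-11,"wx":0,"wy":0,"wz":0,"claw":0.45},{"dx":0,"dy":0,"dz":-15,"wx":0,"wy":0,"wz":0,"claw":0.45},{"dx":0,"dy":0,"dz":-16,"wx":0,"wy":0,"wz":0,"claw":0.45}]'

```text
t: 11.33
ee_pos: [0.5565, -0.1344, 0.205]
orientation: [[0.392, 0.92, 0.013], [0.92, -0.392, -0.002], [0.003, 0.013, -1.0]]
contact_force: [1.1, 0.8, 1.2]
width: 0.447
grip_force: 0.0
```

```bash
python3 wl.py .035 w6.png; python3 go.py .474,.402,.18,-23,0
```

```text
[ 0.55649374 -0.13443521  0.20496069]
xy 0.5514 -0.1344 r 0.0132 px [312. 186.] rgb [182. 104.  63.]
xy 0.5698 -0.2051 r 0.0201 px [352. 243.] rgb [137. 142. 147.]
t 11.38 p [ 0.5563 -0.1345  0.2043] y-axis yaw -23.1 F [0.3 0.9 0.9] w 0.445 q [ 0.36  0.53 -0.25  1.7   0.16  0.92 -0.36]
d [16.13, -10.01, 0.77] w [0.2, -0.1, -0.0] 
d [16.13, -10.01, 0.78] w [0.3, -0.0, -0.0] 
d [13.87, -8.6, 0.71] w [0.2, -0.1, -0.1] <- at [0.474, 0.402, 0.18]
```

View pics/w6.png

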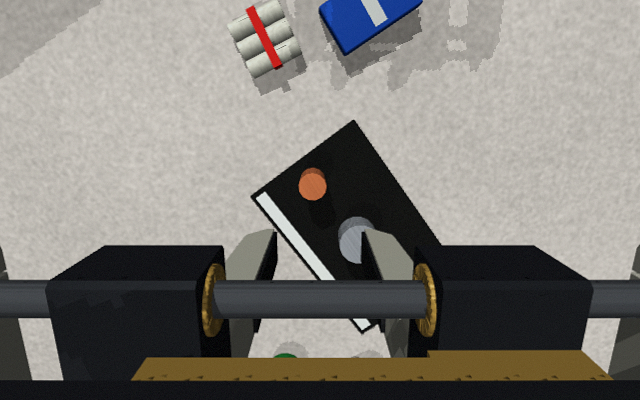

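Copper stands at (312,186) on the mat and silver at (357,240). Their centres are 73 mm apart. Next is gold.

Call:
apply_moves --rows '[{"dx":3.2,"dy":-2,"dz":0,"wx":0,"wy":0,"wz":0,"claw":0.6},{"dx":6.4,"dy":-4,"dz":0,"wx":0,"wy":0,"wz":0,"claw":0.6},{"dx":9.6,"dy":-6,"dz":0.2,"wx":0,"wy":0,"wz":0,"claw":0.6},{"dx":12.8,"dy":-8,"dz":0.5,"wx":0,"wy":0,"wz":0,"claw":0.6},{"dx":16.1,"dy":-10,"dz":0.8,"wx":0,"wy":0,"wz":0,"claw":0.6}]'

```text
t: 11.8
ee_pos: [0.5226, 0.0542, 0.1886]
orientation: [[0.393, 0.92, -0.002], [0.92, -0.393, -0.0], [-0.001, -0.002, -1.0]]
contact_force: [-0.0, 0.0, 0.7]
width: 0.599
grip_force: 0.0
```

Call:
apply_moves --rows '[{"dx":3.2,"dy":-2,"dz":0,"wx":0,"wy":0,"wz":0,"claw":0.6},{"dx":6.4,"dy":-4,"dz":0,"wx":0,"wy":0,"wz":0,"claw":0.6},{"dx":9.6,"dy":-6,"dz":0.2,"wx":0,"wy":0,"wz":0,"claw":0.6},{"dx":12.8,"dy":-8,"dz":0.5,"wx":0,"wy":0,"wz":0,"claw":0.6},{"dx":16.1,"dy":-10,"dz":0.8,"wx":0,"wy":0,"wz":0,"claw":0.6}]'

```text
t: 12.22
ee_pos: [0.4937, 0.2415, 0.1805]
orientation: [[0.392, 0.92, -0.002], [0.92, -0.392, -0.001], [-0.002, -0.001, -1.0]]
contact_force: [0.6, -0.4, 0.6]
width: 0.6
grip_force: 0.0
```

Call:
apply_moves --rows '[{"dx":3.2,"dy":-2,"dz":0,"wx":0,"wy":0,"wz":0,"claw":0.6},{"dx":6.4,"dy":-4,"dz":0,"wx":0,"wy":0,"wz":0,"claw":0.6},{"dx":9.6,"dy":-6,"dz":1.2,"wx":0,"wy":0,"wz":0,"claw":0.6},{"dx":12.4,"dy":-7.7,"dz":3,"wx":0,"wy":0,"wz":0,"claw":0.6},{"dx":13.9,"dy":-8.6,"dz":5,"wx":0,"wy":0,"wz":0,"claw":0.6}]'

```text
t: 12.63
ee_pos: [0.4676, 0.4077, 0.1308]
orientation: [[0.386, 0.922, -0.001], [0.922, -0.386, 0.004], [0.004, -0.002, -1.0]]
contact_force: [0.0, 0.3, 0.7]
width: 0.598
grip_force: 0.0
```

Call:
apply_moves --rows '[{"dx":0,"dy":0,"dz":1,"wx":0,"wy":0,"wz":0,"claw":0.6},{"dx":0,"dy":0,"dz":2,"wx":0,"wy":0,"wz":0,"claw":0.6},{"dx":0,"dy":0,"dz":3,"wx":0,"wy":0,"wz":0,"claw":0.6},{"dx":0,"dy":0,"dz":3,"wx":0,"wy":0,"wz":0,"claw":0.6},{"dx":0,"dy":0,"dz":3,"wx":0,"wy":0,"wz":0,"claw":0.6}]'

```text
t: 13.05
ee_pos: [0.4713, 0.3999, 0.1014]
orientation: [[0.394, 0.919, -0.0], [0.919, -0.394, -0.002], [-0.002, 0.001, -1.0]]
contact_force: [0.0, -0.3, 0.4]
width: 0.602
grip_force: 0.0
```

```bash
python3 wl.py .024 w7.png; python3 go.py .474,.402,.0205,-23,0
```

```text
[0.47128271 0.3999133  0.10141487]
xy 0.4754 0.4056 r 0.016 px [322. 201.] rgb [122.  97.  41.]
t 13.1 p [0.4715 0.4007 0.1022] y-axis yaw -23.2 F [0.9 0.1 0.2] w 0.6 q [-0.61  0.72 -0.22  1.66  0.21  0.79 -1.33]
d [0.22, 0.17, 8.17] w [0.1, -0.0, -0.2] <- at [0.474, 0.402, 0.0205]
```

Call:
apply_moves --rows '[{"dx":0.4,"dy":0.1,"dz":2.5,"wx":0,"wy":0,"wz":0,"claw":0.6},{"dx":0.6,"dy":0.15,"dz":5,"wx":0,"wy":0,"wz":0,"claw":0.6},{"dx":0.6,"dy":0.15,"dz":7,"wx":0,"wy":0,"wz":0,"claw":0.6},{"dx":0.6,"dy":0.15,"dz":8,"wx":0,"wy":0,"wz":0,"claw":0.6},{"dx":0.6,"dy":0.15,"dz":8.1,"wx":0,"wy":0,"wz":0,"claw":0.6}]'

```text
t: 13.52
ee_pos: [0.4737, 0.4056, 0.0194]
orientation: [[0.393, 0.92, -0.002], [0.92, -0.393, -0.002], [-0.003, -0.001, -1.0]]
contact_force: [-0.3, -0.1, 0.3]
width: 0.6
grip_force: 0.0
```

Call:
apply_moves --rows '[{"dx":0,"dy":0,"dz":0,"wx":0,"wy":0,"wz":0,"claw":0.2},{"dx":0,"dy":0,"dz":0,"wx":0,"wy":0,"wz":0,"claw":0.2},{"dx":0,"dy":0,"dz":0,"wx":0,"wy":0,"wz":0,"claw":0.2},{"dx":0,"dy":0,"dz":0,"wx":0,"wy":0,"wz":0,"claw":0.2},{"dx":0,"dy":0,"dz":0,"wx":0,"wy":0,"wz":0,"claw":0.2}]'

```text
t: 13.93
ee_pos: [0.475, 0.4075, 0.0221]
orientation: [[0.392, 0.92, 0.002], [0.92, -0.392, 0.002], [0.002, 0.002, -1.0]]
contact_force: [0.7, -0.9, 2.8]
width: 0.334
grip_force: 20.0
```

Call:
apply_moves --rows '[{"dx":0,"dy":0,"dz":0,"wx":0,"wy":0,"wz":0,"claw":0.2},{"dx":0,"dy":0,"dz":0,"wx":0,"wy":0,"wz":0,"claw":0.2},{"dx":0,"dy":0,"dz":0,"wx":0,"wy":0,"wz":0,"claw":0.2},{"dx":0,"dy":0,"dz":0,"wx":0,"wy":0,"wz":0,"claw":0.2},{"dx":0,"dy":0,"dz":0,"wx":0,"wy":0,"wz":0,"claw":0.2}]'

```text
t: 14.35
ee_pos: [0.475, 0.4075, 0.0221]
orientation: [[0.392, 0.92, 0.002], [0.92, -0.392, 0.001], [0.002, 0.001, -1.0]]
contact_force: [-0.1, -0.9, 5.0]
width: 0.34
grip_force: 20.0
```

```bash
python3 go.py .475,.405,.18,-23,0 .57,-.205,.18,-23,0
```

```text
t 14.35 p [0.475  0.4075 0.0221] y-axis yaw -23.1 F [-0.1 -0.9  5. ] w 0.34 q [-0.63  0.84 -0.19  1.68  0.24  0.64 -1.36]
d [-0.2, 0.12, -15.79] w [0.1, -0.1, -0.1] <- at [0.475, 0.405, 0.18]
d [-16.14, 10.02, -0.01] w [-0.0, -0.0, 0.0] 
d [-16.14, 10.02, -0.01] w [-0.0, -0.0, 0.0] 
d [-16.14, 10.02, -0.01] w [-0.0, -0.0, 0.0] 
d [-4.03, 2.5, -0.0] w [-0.0, -0.0, 0.0] <- at [0.57, -0.205, 0.18]
```

Call:
apply_moves --rows '[{"dx":0,"dy":0,"dz":-1.5,"wx":0,"wy":0,"wz":0,"claw":0.2},{"dx":0,"dy":0,"dz":-4.5,"wx":0,"wy":0,"wz":0,"claw":0.2},{"dx":0,"dy":0,"dz":-8,"wx":0,"wy":0,"wz":0,"claw":0.2},{"dx":0,"dy":0,"dz":-11,"wx":0,"wy":0,"wz":0,"claw":0.2},{"dx":-1,"dy":0.6,"dz":-13,"wx":0,"wy":0,"wz":0,"claw":0.2}]'

```text
t: 14.77
ee_pos: [0.4747, 0.3993, 0.1537]
orientation: [[0.388, 0.922, 0.002], [0.922, -0.388, 0.006], [0.006, -0.001, -1.0]]
contact_force: [-0.4, 1.6, -0.7]
width: 0.341
grip_force: 20.0
```

Call:
apply_moves --rows '[{"dx":-3,"dy":1.9,"dz":0,"wx":0,"wy":0,"wz":0,"claw":0.2},{"dx":-6,"dy":3.7,"dz":0,"wx":0,"wy":0,"wz":0,"claw":0.2},{"dx":-9,"dy":5.6,"dz":0,"wx":0,"wy":0,"wz":0,"claw":0.2},{"dx":-12,"dy":7.4,"dz":0,"wx":0,"wy":0,"wz":0,"claw":0.2},{"dx":-15,"dy":9.3,"dz":0,"wx":0,"wy":0,"wz":0,"claw":0.2}]'

```text
t: 15.18
ee_pos: [0.5016, 0.2193, 0.1503]
orientation: [[0.391, 0.92, -0.001], [0.92, -0.391, -0.0], [-0.001, -0.001, -1.0]]
contact_force: [1.5, 0.6, -2.0]
width: 0.337
grip_force: 20.0
```

Call:
apply_moves --rows '[{"dx":-3.2,"dy":2,"dz":0,"wx":0,"wy":0,"wz":0,"claw":0.2},{"dx":-6.4,"dy":4,"dz":0,"wx":0,"wy":0,"wz":0,"claw":0.2},{"dx":-9.6,"dy":6,"dz":0,"wx":0,"wy":0,"wz":0,"claw":0.2},{"dx":-12.8,"dy":8,"dz":0,"wx":0,"wy":0,"wz":0,"claw":0.2},{"dx":-16,"dy":10,"dz":0,"wx":0,"wy":0,"wz":0,"claw":0.2}]'

```text
t: 15.6
ee_pos: [0.5311, 0.0329, 0.1503]
orientation: [[0.391, 0.92, -0.001], [0.92, -0.391, 0.0], [-0.0, -0.001, -1.0]]
contact_force: [0.3, -0.3, -1.5]
width: 0.339
grip_force: 20.0
```

Call:
apply_moves --rows '[{"dx":-3.2,"dy":2,"dz":0,"wx":0,"wy":0,"wz":0,"claw":0.2},{"dx":-6.4,"dy":4,"dz":0,"wx":0,"wy":0,"wz":0,"claw":0.2},{"dx":-9.6,"dy":6,"dz":0,"wx":0,"wy":0,"wz":0,"claw":0.2},{"dx":-12.4,"dy":7.7,"dz":0,"wx":0,"wy":0,"wz":0,"claw":0.2},{"dx":-15,"dy":9.3,"dz":0,"wx":0,"wy":0,"wz":0,"claw":0.2}]'

```text
t: 16.02
ee_pos: [0.5578, -0.1425, 0.1501]
orientation: [[0.393, 0.919, -0.002], [0.919, -0.393, -0.0], [-0.001, -0.001, -1.0]]
contact_force: [1.2, 0.2, -1.2]
width: 0.338
grip_force: 20.0
```

```bash
python3 go.py .57,-.205,.12,-23,0
```

```text
t 16.02 p [ 0.5578 -0.1425  0.1501] y-axis yaw -23.2 F [ 1.2  0.2 -1.2] w 0.338 q [ 0.39  0.61 -0.28  1.74  0.22  0.82 -0.4 ]
d [-5.27, 3.59, 3.01] w [-0.1, 0.0, -0.2] <- at [0.57, -0.205, 0.12]
```

Call:
apply_moves --rows '[{"dx":-2,"dy":1.4,"dz":0,"wx":0,"wy":0,"wz":0,"claw":0.2},{"dx":-4,"dy":2.7,"dz":1,"wx":0,"wy":0,"wz":0,"claw":0.2},{"dx":-5.3,"dy":3.6,"dz":3,"wx":0,"wy":0,"wz":0,"claw":0.2},{"dx":-5.3,"dy":3.6,"dz":5,"wx":0,"wy":0,"wz":0,"claw":0.2},{"dx":-5.3,"dy":3.6,"dz":6,"wx":0,"wy":0,"wz":0,"claw":0.2}]'

```text
t: 16.43
ee_pos: [0.5686, -0.2039, 0.0877]
orientation: [[0.394, 0.919, -0.005], [0.919, -0.394, 0.001], [-0.001, -0.005, -1.0]]
contact_force: [-1.0, 0.6, -1.9]
width: 0.343
grip_force: 20.0
```

Call:
apply_moves --rows '[{"dx":0,"dy":0,"dz":0,"wx":0,"wy":0,"wz":0,"claw":0.2},{"dx":0,"dy":0,"dz":0,"wx":0,"wy":0,"wz":0,"claw":0.2},{"dx":0,"dy":0,"dz":0,"wx":0,"wy":0,"wz":0,"claw":0.2},{"dx":0,"dy":0,"dz":0,"wx":0,"wy":0,"wz":0,"claw":0.2},{"dx":0,"dy":0,"dz":0,"wx":0,"wy":0,"wz":0,"claw":0.2}]'

```text
t: 16.85
ee_pos: [0.5717, -0.2023, 0.0919]
orientation: [[0.391, 0.92, 0.002], [0.92, -0.391, -0.0], [0.0, 0.002, -1.0]]
contact_force: [0.3, 0.4, -1.4]
width: 0.337
grip_force: 20.0
```

```bash
python3 go.py .57,-.205,.0555,-23,0
python3 - <<'E'
from h import *
c=grab('wrist','w8.png'); P=cloud(c)
R=c['color'].astype(int); m=(R[:,:,0]>R[:,:,2]*1.7)&(P[:,:,2]>.07)&(P[:,:,2]<.11)
q=P[m]; q=q[np.hypot(q[:,0]-.57,q[:,1]+.205)<.03]; z=q[:,2].max(); t=q[q[:,2]>z-.006]; print(z,len(t),t.min(0),t.max(0), (t.min(0)+t.max(0))/2)
E
```

```text
t 16.85 p [ 0.5717 -0.2023  0.0919] y-axis yaw -23.0 F [ 0.3  0.4 -1.4] w 0.337 q [ 0.46  0.72 -0.26  1.7   0.25  0.75 -0.32]
d [-0.32, -0.06, 3.64] w [0.1, -0.0, -0.0] <- at [0.57, -0.205, 0.0555]
0.10402860105784599 1 [ 0.55862036 -0.19165707  0.1040286 ] [ 0.55862036 -0.19165707  0.1040286 ] [ 0.55862036 -0.19165707  0.1040286 ]
```

View pics/w8.png

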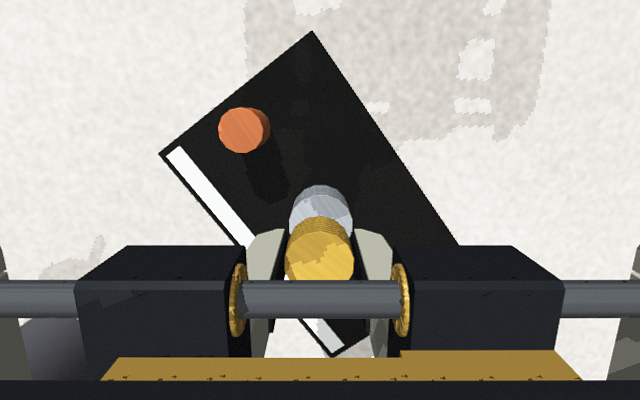

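The wrist view shows gold upright between the fingers, top centre near (320,250), with silver below it at (320,215). I'll find gold's offset in the hand.

Run:
```python
from h import *
c=grab('wrist'); R=c['color'].astype(int); P=cloud(c)
m=((R[:,:,0]>R[:,:,2]*1.5)&(R[:,:,0]>150)).astype(np.uint8); m[300:]=0; m[:200]=0; m[:,:275]=0; m[:,365:]=0
Z=P[:,:,2]; print('z of gold px',np.nanpercentile(Z[m>0],[5,50,95]))
k=max(cv2.findContours(m,0,1)[0],key=cv2.contourArea); q=pts(c,k[:,0,:].astype(float),.0938)
x0,y0,w,h=cv2.boundingRect(k); print(x0,y0,w,h)
# lower (near) half outline is top rim: bottom row
b=pts(c,[[x0+w/2,y0+h],[x0,250],[x0+w,250]],.0938); print(b.round(4)); 
t=np.array([.39,.92]); print('bottom rim + r along tool x:',b[0,:2]+t*.016)
sv=((Z>.028)&(Z<.036)).astype(np.uint8)
```

```text
z of gold px [0.07801738 0.09342045 0.09447293]
285 216 69 64
[[ 0.5679 -0.2108  0.0938]
 [ 0.5595 -0.1914  0.0938]
 [ 0.5877 -0.2034  0.0938]]
bottom rim + r along tool x: [ 0.57409613 -0.19609091]
```

Run:
```python
from h import *
from scipy.optimize import least_squares
c=grab('wrist'); R=c['color'].astype(int); P=cloud(c); Z=P[:,:,2]
m=(R[:,:,0]>R[:,:,2]*1.5)&(Z>.0905)&(Z<.097); E=[]
for r in range(236,280,2):
    u=np.where(m[r,275:365])[0]+275
    if len(u)>20: E+=[[u[0]-.5,r],[u[-1]+.5,r]]; 
q=pts(c,E,.0938)[:,:2]
f=least_squares(lambda p:np.hypot(*(q-p[:2]).T)-.016,[.572,-.2],loss='soft_l1',f_scale=.0005); print(f.x, np.abs(f.fun).max(), len(q))
s=readout.read_state(); print(s['ee_pos'])
```

```text
[ 0.57043003 -0.20341259] 0.0013508129992692193 44
[ 0.57127367 -0.20263979  0.09135363]
```

Call:
apply_moves --rows '[{"dx":-0.1,"dy":0,"dz":1,"wx":0,"wy":0,"wz":0,"claw":0.2},{"dx":-0.15,"dy":0,"dz":2,"wx":0,"wy":0,"wz":0,"claw":0.2},{"dx":-0.15,"dy":0,"dz":2.6,"wx":0,"wy":0,"wz":0,"claw":0.2},{"dx":-0.15,"dy":0,"dz":2.9,"wx":0,"wy":0,"wz":0,"claw":0.2},{"dx":-0.15,"dy":0,"dz":3.1,"wx":0,"wy":0,"wz":0,"claw":0.2}]'

```text
t: 17.42
ee_pos: [0.5697, -0.2039, 0.0584]
orientation: [[0.392, 0.92, -0.002], [0.92, -0.392, 0.001], [-0.0, -0.002, -1.0]]
contact_force: [0.1, -0.2, -0.2]
width: 0.342
grip_force: 20.0
```

Call:
apply_moves --rows '[{"dx":0,"dy":0,"dz":0.1,"wx":0,"wy":0,"wz":0,"claw":0.2},{"dx":0,"dy":0,"dz":0.2,"wx":0,"wy":0,"wz":0,"claw":0.2},{"dx":0,"dy":0,"dz":0.3,"wx":0,"wy":0,"wz":0,"claw":0.2},{"dx":0,"dy":0,"dz":0.4,"wx":0,"wy":0,"wz":0,"claw":0.2},{"dx":0,"dy":0,"dz":0.4,"wx":0,"wy":0,"wz":0,"claw":0.2}]'

```text
t: 17.83
ee_pos: [0.5704, -0.2041, 0.0557]
orientation: [[0.392, 0.92, 0.0], [0.92, -0.392, -0.0], [0.0, 0.0, -1.0]]
contact_force: [0.1, 0.8, -1.0]
width: 0.341
grip_force: 20.0
```

```bash
python3 go.py .57,-.205,.0551,-23,0
```

```text
t 17.83 p [ 0.5704 -0.2041  0.0557] y-axis yaw -23.1 F [ 0.1  0.8 -1. ] w 0.341 q [ 0.45  0.77 -0.24  1.72  0.27  0.68 -0.33]
d [-0.1, 0.0, 0.06] w [0.0, -0.0, -0.1] <- at [0.57, -0.205, 0.0551]
```

Call:
apply_moves --rows '[{"dx":0,"dy":0,"dz":0.1,"wx":0,"wy":0,"wz":0,"claw":0.2},{"dx":0,"dy":0,"dz":0.1,"wx":0,"wy":0,"wz":0,"claw":0.2},{"dx":0,"dy":0,"dz":0.1,"wx":0,"wy":0,"wz":0,"claw":0.5},{"dx":0,"dy":0,"dz":0.1,"wx":0,"wy":0,"wz":0,"claw":0.5},{"dx":0,"dy":0,"dz":0.1,"wx":0,"wy":0,"wz":0,"claw":0.5}]'

```text
t: 18.25
ee_pos: [0.5705, -0.2041, 0.0548]
orientation: [[0.392, 0.92, 0.001], [0.92, -0.392, -0.0], [0.0, 0.001, -1.0]]
contact_force: [-0.3, -0.5, -0.1]
width: 0.488
grip_force: 0.0
```

Call:
apply_moves --rows '[{"dx":0,"dy":0,"dz":0,"wx":0,"wy":0,"wz":0,"claw":0.5},{"dx":0,"dy":0,"dz":-2,"wx":0,"wy":0,"wz":0,"claw":0.5},{"dx":0,"dy":0,"dz":-6,"wx":0,"wy":0,"wz":0,"claw":0.5},{"dx":0,"dy":0,"dz":-10,"wx":0,"wy":0,"wz":0,"claw":0.5},{"dx":0,"dy":0,"dz":-13,"wx":0,"wy":0,"wz":0,"claw":0.5}]'

```text
t: 18.67
ee_pos: [0.5712, -0.2041, 0.1876]
orientation: [[0.392, 0.92, 0.003], [0.92, -0.392, -0.0], [0.001, 0.003, -1.0]]
contact_force: [0.6, 0.5, 0.2]
width: 0.501
grip_force: 0.0
```

```bash
python3 -c "
import wl; wl.look(.057,tol=.005); wl.look(.035,tol=.005)"; python3 go.py .655,-.02,.19,-80,0
```

```text
xy 0.5691 -0.2054 r 0.0161 px [317. 195.] rgb [198. 161.  69.]
xy 0.5514 -0.1343 r 0.013 px [259. 122.] rgb [204. 119.  74.]
xy 0.5706 -0.2053 r 0.0198 px [316. 178.] rgb [134. 135. 133.]
t 18.77 p [ 0.5742 -0.2047  0.1909] y-axis yaw -23.1 F [-0.2 -0.6  1. ] w 0.495 q [ 0.49  0.6  -0.29  1.61  0.21  0.94 -0.28]
d [11.69, 0.11, 0.07] w [0.4, -0.3, 33.0] 
d [7.15, -4.54, 0.03] w [0.2, -0.1, 23.9] <- at [0.655, -0.02, 0.19]
```

Gold is centred on silver to within about 2 mm. Next is the plate.

Call:
apply_moves --rows '[{"dx":2.3,"dy":0,"dz":0,"wx":0,"wy":0,"wz":6.6,"claw":0.5},{"dx":4.7,"dy":0,"dz":0,"wx":0,"wy":0,"wz":13.2,"claw":0.6},{"dx":7,"dy":0,"dz":0,"wx":0,"wy":0,"wz":19.8,"claw":0.75},{"dx":9.4,"dy":0,"dz":0,"wx":0,"wy":0,"wz":26.4,"claw":0.75},{"dx":11.7,"dy":0.1,"dz":0,"wx":0,"wy":0,"wz":33,"claw":0.75}]'

```text
t: 19.18
ee_pos: [0.6168, -0.0955, 0.1837]
orientation: [[0.833, 0.554, -0.002], [0.554, -0.833, 0.0], [-0.001, -0.001, -1.0]]
contact_force: [-0.1, -0.6, 0.5]
width: 0.727
grip_force: 0.0
```

Call:
apply_moves --rows '[{"dx":2,"dy":-1.2,"dz":0,"wx":0,"wy":0,"wz":6.5,"claw":0.75},{"dx":4,"dy":-2.5,"dz":0,"wx":0,"wy":0,"wz":13,"claw":0.75},{"dx":6,"dy":-3.8,"dz":0,"wx":0,"wy":0,"wz":19,"claw":0.75},{"dx":7.1,"dy":-4.5,"dz":0,"wx":0,"wy":0,"wz":24,"claw":0.75},{"dx":7.1,"dy":-4.5,"dz":0,"wx":0,"wy":0,"wz":24,"claw":0.75}]'

```text
t: 19.6
ee_pos: [0.6513, -0.0141, 0.1834]
orientation: [[0.984, 0.178, -0.001], [0.178, -0.984, 0.003], [-0.0, -0.003, -1.0]]
contact_force: [-0.6, 0.5, -0.6]
width: 0.746
grip_force: 0.0
```

Call:
apply_moves --rows '[{"dx":0,"dy":0,"dz":0,"wx":0,"wy":0,"wz":0,"claw":0.75},{"dx":0,"dy":0,"dz":0,"wx":0,"wy":0,"wz":0,"claw":0.75},{"dx":0,"dy":0,"dz":0,"wx":0,"wy":0,"wz":0,"claw":0.75},{"dx":0,"dy":0,"dz":0,"wx":0,"wy":0,"wz":0,"claw":0.75},{"dx":0,"dy":0,"dz":0,"wx":0,"wy":0,"wz":0,"claw":0.75}]'

```text
t: 20.02
ee_pos: [0.6506, -0.0214, 0.1848]
orientation: [[0.985, 0.171, 0.0], [0.171, -0.985, -0.0], [-0.0, 0.0, -1.0]]
contact_force: [0.2, -0.0, 0.2]
width: 0.749
grip_force: 0.0
```

```bash
cat > pl.py <<'E'
from h import *
c=grab('wrist','w9.png'); P=cloud(c); R=c['color'].astype(int)
m=((abs(P[:,:,2]-.018)<.004)&(R[:,:,2]>R[:,:,0]*1.5)).astype(np.uint8); m=cv2.morphologyEx(m,cv2.MORPH_CLOSE,np.ones((15,15)))
k=max(cv2.findContours(m,0,1)[0],key=cv2.contourArea); print(cv2.boundingRect(k))
q=pts(c,k[:,0,:].astype(float),.018)[:,:2]; (x,y),wh,a=cv2.minAreaRect((q*1000).astype(np.float32)); print('plate',round(x,1),round(y,1),np.round(wh,1),round(a,1))
E
python3 pl.py; python3 go.py .663,-.015,.021,-80,0
```

```text
(282, 126, 52, 88)
plate 660.7 -9.3 [79.4 45.5] 9.7
t 20.07 p [ 0.6507 -0.0211  0.1848] y-axis yaw -80.1 F [-0.2  0.5  0.3] w 0.746 q [ 0.    0.66 -0.01  1.48  0.01  0.99 -1.41]
d [1.32, -0.39, 16.38] w [0.0, 0.0, -0.1] <- at [0.663, -0.015, 0.021]
```

View pics/w9.png

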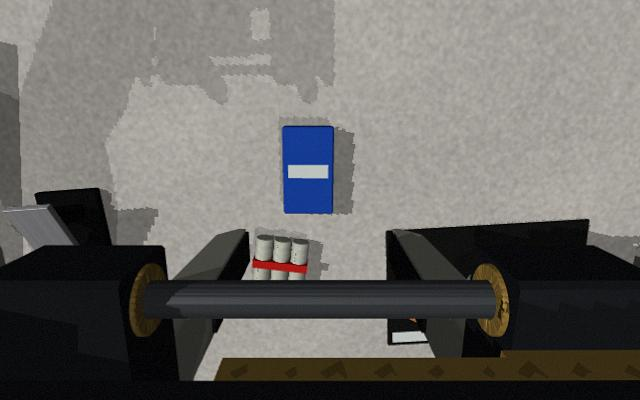

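The wrist view shows the plate at (308,170), with the white bar across it and clear space on both sides. The rolls at (282,258) are out of the fingers' way.

Call:
apply_moves --rows '[{"dx":0.6,"dy":-0.5,"dz":3,"wx":0,"wy":0,"wz":0.2,"claw":0.75},{"dx":1.2,"dy":-1,"dz":7,"wx":0,"wy":0,"wz":0.2,"claw":0.75},{"dx":1.2,"dy":-1,"dz":10,"wx":0,"wy":0,"wz":0.2,"claw":0.75},{"dx":1.2,"dy":-1,"dz":12,"wx":0,"wy":0,"wz":0.2,"claw":0.75},{"dx":1.2,"dy":-1,"dz":12,"wx":0,"wy":0,"wz":0.2,"claw":0.75}]'

```text
t: 20.48
ee_pos: [0.6571, -0.0082, 0.0594]
orientation: [[0.986, 0.169, -0.011], [0.169, -0.986, -0.0], [-0.011, -0.002, -1.0]]
contact_force: [-1.2, 0.6, 0.5]
width: 0.754
grip_force: 0.0
```

Call:
apply_moves --rows '[{"dx":0,"dy":0,"dz":1,"wx":0,"wy":0,"wz":0,"claw":0.75},{"dx":0,"dy":0,"dz":2,"wx":0,"wy":0,"wz":0,"claw":0.75},{"dx":0,"dy":0,"dz":3,"wx":0,"wy":0,"wz":0,"claw":0.75},{"dx":0,"dy":0,"dz":3.5,"wx":0,"wy":0,"wz":0,"claw":0.75},{"dx":0,"dy":0,"dz":3.5,"wx":0,"wy":0,"wz":0,"claw":0.75}]'

```text
t: 20.9
ee_pos: [0.6603, -0.008, 0.0288]
orientation: [[0.986, 0.169, -0.002], [0.169, -0.986, 0.0], [-0.002, -0.0, -1.0]]
contact_force: [0.0, -0.3, 0.0]
width: 0.75
grip_force: 0.0
```

```bash
python3 pl.py; python3 go.py .6607,-.0093,.0195,-80.3,0
```

```text
(273, 166, 99, 114)
plate 673.0 -7.3 [56.3 45.3] 9.7
t 20.95 p [ 0.6608 -0.008   0.0295] y-axis yaw -80.3 F [ 0.7 -0.5 -0.4] w 0.749 q [-0.02  0.86 -0.01  1.57  0.01  0.71 -1.43]
d [-0.03, 0.13, 1.0] w [-0.0, 0.0, 0.0] <- at [0.6607, -0.0093, 0.0195]
```

Call:
apply_moves --rows '[{"dx":0,"dy":0,"dz":0.5,"wx":0,"wy":0,"wz":0,"claw":0.75},{"dx":0,"dy":0,"dz":1,"wx":0,"wy":0,"wz":0,"claw":0.75},{"dx":0,"dy":0,"dz":1,"wx":0,"wy":0,"wz":0,"claw":0.75},{"dx":0,"dy":0,"dz":1,"wx":0,"wy":0,"wz":0,"claw":0.4},{"dx":0,"dy":0,"dz":1,"wx":0,"wy":0,"wz":0,"claw":0.4}]' --grip_force 15

```text
t: 21.37
ee_pos: [0.6611, -0.0079, 0.0198]
orientation: [[0.986, 0.169, 0.0], [0.169, -0.986, 0.0], [0.0, -0.0, -1.0]]
contact_force: [0.7, 0.7, 0.1]
width: 0.652
grip_force: 0.0
```

Call:
apply_moves --rows '[{"dx":0,"dy":0,"dz":0,"wx":0,"wy":0,"wz":0,"claw":0.4},{"dx":0,"dy":0,"dz":0,"wx":0,"wy":0,"wz":0,"claw":0.4},{"dx":0,"dy":0,"dz":0,"wx":0,"wy":0,"wz":0,"claw":0.4},{"dx":0,"dy":0,"dz":0,"wx":0,"wy":0,"wz":0,"claw":0.4},{"dx":0,"dy":0,"dz":0,"wx":0,"wy":0,"wz":0,"claw":0.4}]'

```text
t: 21.78
ee_pos: [0.6612, -0.008, 0.0199]
orientation: [[0.986, 0.169, 0.0], [0.169, -0.986, -0.0], [0.0, 0.0, -1.0]]
contact_force: [-0.0, -0.7, 1.4]
width: 0.492
grip_force: 15.0
```

```bash
python3 go.py .6607,-.0093,.16,-80.3,0 .52,.12,.18,-80.3,0
```

```text
t 21.78 p [ 0.6612 -0.008   0.0199] y-axis yaw -80.3 F [-0.  -0.7  1.4] w 0.492 q [-0.02  0.88 -0.01  1.57  0.01  0.69 -1.43]
d [-0.06, 0.12, -14.01] w [0.0, -0.0, 0.0] <- at [0.6607, -0.0093, 0.16]
d [-11.55, -14.95, -1.98] w [0.0, -0.0, 0.0] 
d [-0.13, -0.17, -0.02] w [0.0, -0.0, 0.0] <- at [0.52, 0.12, 0.18]
```

Call:
apply_moves --rows '[{"dx":0,"dy":0,"dz":-2,"wx":0,"wy":0,"wz":0,"claw":0.4},{"dx":0,"dy":0,"dz":-5,"wx":0,"wy":0,"wz":0,"claw":0.4},{"dx":0,"dy":0,"dz":-8.5,"wx":0,"wy":0,"wz":0,"claw":0.4},{"dx":0,"dy":0,"dz":-12,"wx":0,"wy":0,"wz":0,"claw":0.4},{"dx":0,"dy":0,"dz":-15,"wx":0,"wy":0,"wz":0,"claw":0.4}]'

```text
t: 22.2
ee_pos: [0.6611, -0.0079, 0.1718]
orientation: [[0.986, 0.169, 0.001], [0.169, -0.986, 0.0], [0.001, 0.0, -1.0]]
contact_force: [0.6, 0.8, -0.6]
width: 0.493
grip_force: 15.0
```

```bash
python3 go.py .46,.178,.2,-80.3,0
```

```text
t 22.2 p [ 0.6611 -0.0079  0.1718] y-axis yaw -80.3 F [ 0.6  0.8 -0.6] w 0.493 q [-0.02  0.69 -0.01  1.47  0.01  0.98 -1.43]
d [-11.51, -14.99, -1.96] w [0.0, -0.0, 0.0] 
d [-5.17, -6.73, -0.87] w [0.0, -0.1, 0.0] <- at [0.46, 0.178, 0.2]
```

Call:
apply_moves --rows '[{"dx":-2.3,"dy":-3,"dz":-0.4,"wx":0,"wy":0,"wz":0,"claw":0.4},{"dx":-4.6,"dy":-6,"dz":-0.8,"wx":0,"wy":0,"wz":0,"claw":0.4},{"dx":-6.9,"dy":-9,"dz":-1.2,"wx":0,"wy":0,"wz":0,"claw":0.4},{"dx":-9.2,"dy":-12,"dz":-1.6,"wx":0,"wy":0,"wz":0,"claw":0.4},{"dx":-11.5,"dy":-15,"dz":-2,"wx":0,"wy":0,"wz":0,"claw":0.4}]'

```text
t: 22.62
ee_pos: [0.5205, 0.1214, 0.1898]
orientation: [[0.986, 0.169, -0.0], [0.169, -0.986, 0.0], [-0.0, -0.0, -1.0]]
contact_force: [-0.5, 0.7, -0.0]
width: 0.495
grip_force: 15.0
```

Call:
apply_moves --rows '[{"dx":-2.2,"dy":-2.8,"dz":-0.4,"wx":0,"wy":0,"wz":0,"claw":0.4},{"dx":-4.2,"dy":-5.4,"dz":-0.8,"wx":0,"wy":0,"wz":0,"claw":0.4},{"dx":-5.2,"dy":-6.7,"dz":-0.9,"wx":0,"wy":0,"wz":0,"claw":0.4},{"dx":-5.2,"dy":-6.7,"dz":-0.9,"wx":0,"wy":0,"wz":0,"claw":0.4},{"dx":-5.2,"dy":-6.7,"dz":-0.9,"wx":0,"wy":0,"wz":0,"claw":0.4}]'

```text
t: 23.03
ee_pos: [0.4594, 0.1781, 0.1989]
orientation: [[0.985, 0.171, 0.0], [0.171, -0.985, -0.0], [0.0, 0.0, -1.0]]
contact_force: [-0.1, -1.1, -0.9]
width: 0.495
grip_force: 15.0
```

Call:
apply_moves --rows '[{"dx":0,"dy":0,"dz":0,"wx":0,"wy":0,"wz":0,"claw":0.4},{"dx":0,"dy":0,"dz":0,"wx":0,"wy":0,"wz":0,"claw":0.4},{"dx":0,"dy":0,"dz":0,"wx":0,"wy":0,"wz":0,"claw":0.4},{"dx":0,"dy":0,"dz":0,"wx":0,"wy":0,"wz":0,"claw":0.4},{"dx":0,"dy":0,"dz":0,"wx":0,"wy":0,"wz":0,"claw":0.4}]'

```text
t: 23.45
ee_pos: [0.4602, 0.1771, 0.1985]
orientation: [[0.986, 0.168, -0.0], [0.168, -0.986, -0.0], [-0.0, 0.0, -1.0]]
contact_force: [0.9, 0.2, -0.8]
width: 0.495
grip_force: 15.0
```

Run:
```python
from h import *
c=grab('wrist','w10.png'); P=cloud(c); Z=P[:,:,2]; R=c['color'].astype(int)
print(readout.read_state()['ee_pos'])
near=(np.hypot(P[:,:,0]-.55,P[:,:,1]-.2)<.09)
F=near&(Z>.014)&(Z<.065)&(R.max(2)-R.min(2)<30)&(R.min(2)>80); F=cv2.erode(F.astype(np.uint8),np.ones((3,3)))
n,l,st,ce=cv2.connectedComponentsWithStats(F); i=1+st[1:,4].argmax(); f=P[l==i]; print('face',st[i],f.mean(0))
nn=np.linalg.svd(f-f.mean(0),full_matrices=False)[2][2]; nn*=np.sign(nn[2]); print('normal',nn.round(3),'slope',np.degrees(np.arccos(nn[2])),'yaw',np.degrees(np.arctan2(-nn[1],-nn[0])))
up=np.array([-nn[0],-nn[1]])/np.hypot(nn[0],nn[1])
(x,y),wh,a=cv2.minAreaRect((f[:,:2]*1000).astype(np.float32)); print('face rect',x,y,wh,a)
O=near&(R[:,:,0]>150)&(R[:,:,0]>R[:,:,2]*2); o=P[O]; o=o[o[:,2]>.005]; print('ledge',O.sum(),o.mean(0),o.min(0),o.max(0)); (x,y),wh,a=cv2.minAreaRect((o[:,:2]*1000).astype(np.float32)); print('ledge rect',x,y,wh,a)
```

```text
[0.46002523 0.17719826 0.19852727]
face [ 277    5   54  113 4611] [0.56108623 0.20518178 0.03914534]
normal [-0.407 -0.105  0.907] slope 24.842055913069995 yaw 14.42401807935871
face rect 557.6341552734375 204.345458984375 (80.9555892944336, 36.265296936035156) 14.261834144592285
ledge 658 [0.50574589 0.18094522 0.11447549] [0.48366405 0.15648097 0.01711157] [0.52095189 0.21168992 0.2882447 ]
ledge rect 507.666259765625 180.47543334960938 (61.473907470703125, 27.09420394897461) 68.17759704589844
```

View pics/w10.png

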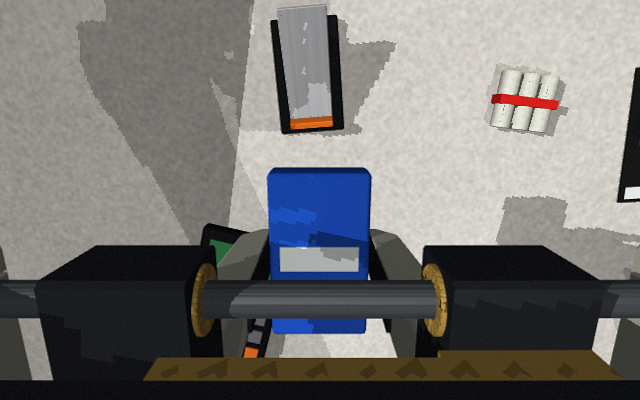

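The wrist view shows the plate held straight, with its bar at (318,260), and the stand ahead with its ledge at (312,124). The stand is at about (0.553, 0.203), yaw 14.3°. I'll tilt the tool 25° and approach along the face normal.

```bash
python3 go.py .5271,.1966,.12,-75.7,25  .5476,.2018,.0581,-75.7,25
```

```text
t 23.5 p [0.46   0.1772 0.1985] y-axis yaw -80.3 F [-0.7  0.3  0.2] w 0.493 q [-0.4   0.42 -0.01  1.92  0.01  0.81 -1.82]
d [6.94, -0.79, 7.85] w [1.0, 25.0, -4.6] <- at [0.5271, 0.1966, 0.12]
d [-0.7, 0.0, 6.5] w [0.0, -0.0, 0.0] <- at [0.5476, 0.2018, 0.0581]
```

Call:
apply_moves --rows '[{"dx":1,"dy":-0.1,"dz":0,"wx":0.2,"wy":5,"wz":-0.9,"claw":0.4},{"dx":2.5,"dy":-0.3,"dz":1,"wx":0.4,"wy":10,"wz":-1.8,"claw":0.4},{"dx":4,"dy":-0.5,"dz":3,"wx":0.6,"wy":15,"wz":-2.8,"claw":0.4},{"dx":5.5,"dy":-0.6,"dz":5,"wx":0.8,"wy":20,"wz":-3.7,"claw":0.4},{"dx":6.9,"dy":-0.8,"dz":6.8,"wx":1,"wy":25,"wz":-4.6,"claw":0.4}]'

```text
t: 23.92
ee_pos: [0.5274, 0.1972, 0.1311]
orientation: [[0.875, 0.249, 0.414], [0.225, -0.969, 0.107], [0.428, -0.001, -0.904]]
contact_force: [0.4, -0.2, -1.0]
width: 0.493
grip_force: 15.0
```

Call:
apply_moves --rows '[{"dx":0,"dy":0,"dz":0,"wx":0,"wy":0,"wz":0,"claw":0.4},{"dx":0,"dy":0,"dz":0,"wx":0,"wy":0,"wz":0,"claw":0.4},{"dx":0,"dy":0,"dz":0,"wx":0,"wy":0,"wz":0,"claw":0.4},{"dx":0,"dy":0,"dz":0,"wx":0,"wy":0,"wz":0,"claw":0.4},{"dx":0,"dy":0,"dz":0,"wx":0,"wy":0,"wz":0,"claw":0.4}]'

```text
t: 24.33
ee_pos: [0.5276, 0.1975, 0.1324]
orientation: [[0.877, 0.248, 0.412], [0.224, -0.969, 0.106], [0.425, -0.001, -0.905]]
contact_force: [0.0, -0.1, -0.4]
width: 0.495
grip_force: 15.0
```

```bash
python3 go.py .5389,.1996,.0762,-75.7,25  .5476,.2018,.0561,-75.7,25
python3 - <<'E'
from h import *
c=grab('side'); u=c['color'][200:300,180:340,::-1]; cv2.imwrite('pics/s1.png',cv2.resize(u,(800,500),interpolation=cv2.INTER_CUBIC))
E
```

```text
t 24.33 p [0.5276 0.1975 0.1324] y-axis yaw -75.6 F [ 0.  -0.1 -0.4] w 0.495 q [-0.54  0.51  0.14  2.17  0.17  0.04 -1.92]
d [-1.35, 0.08, 5.57] w [-0.1, -0.2, 0.0] <- at [0.5389, 0.1996, 0.0762]
d [-0.04, 0.0, 2.2] w [0.0, 0.0, 0.0] <- at [0.5476, 0.2018, 0.0561]
```

View pics/s1.png

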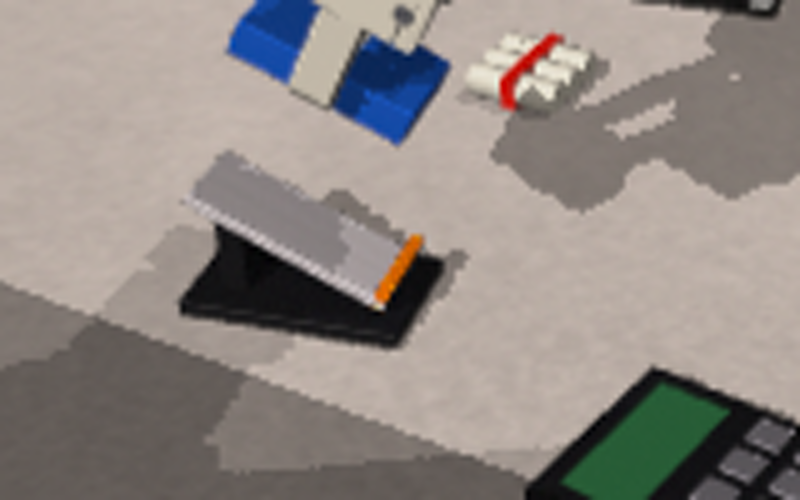

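The side crop shows the plate held parallel to the slope above the stand, whose ledge is at about (400,270). But wrist joint 6 is at 0.04, close to its 0.01 limit, so I can't lower at this tilt. The pitch about the closing axis is free, so I'll set the plate down, regrasp it with the tool leaning -13°, and place it at +12°.

```bash
python3 go.py .65,.09,.14,-75.7,0  .65,.09,.0203,-75.7,0
```

```text
t 24.38 p [0.5274 0.1974 0.1322] y-axis yaw -75.6 F [-0.8  0.2  0.3] w 0.496 q [-0.54  0.51  0.14  2.17  0.17  0.04 -1.92]
d [8.68, 13.45, 3.2] w [-0.0, -25.1, 0.1] <- at [0.65, 0.09, 0.14]
d [-0.01, 0.01, 11.97] w [-0.1, -0.0, -0.0] <- at [0.65, 0.09, 0.0203]
```

Call:
apply_moves --rows '[{"dx":1.7,"dy":2.7,"dz":-1,"wx":0,"wy":-5,"wz":0,"claw":0.4},{"dx":3.5,"dy":5.4,"dz":0,"wx":0,"wy":-10,"wz":0,"claw":0.4},{"dx":5.2,"dy":8.1,"dz":1,"wx":0,"wy":-15,"wz":0,"claw":0.4},{"dx":7,"dy":10.8,"dz":2.2,"wx":0,"wy":-20,"wz":0,"claw":0.4},{"dx":8.7,"dy":13.4,"dz":3.2,"wx":0,"wy":-25,"wz":0,"claw":0.4}]'

```text
t: 24.8
ee_pos: [0.6514, 0.0876, 0.1408]
orientation: [[0.969, 0.246, -0.0], [0.246, -0.969, 0.0], [-0.0, -0.0, -1.0]]
contact_force: [1.7, -0.3, -2.2]
width: 0.495
grip_force: 15.0
```

Call:
apply_moves --rows '[{"dx":0,"dy":0,"dz":0,"wx":0,"wy":0,"wz":0,"claw":0.4},{"dx":0,"dy":0,"dz":2,"wx":0,"wy":0,"wz":0,"claw":0.4},{"dx":0,"dy":0,"dz":5,"wx":0,"wy":0,"wz":0,"claw":0.4},{"dx":0,"dy":0,"dz":8,"wx":0,"wy":0,"wz":0,"claw":0.4},{"dx":0,"dy":0,"dz":9.5,"wx":0,"wy":0,"wz":0,"claw":0.4}]'

```text
t: 25.22
ee_pos: [0.6472, 0.0897, 0.0406]
orientation: [[0.969, 0.248, -0.004], [0.248, -0.969, -0.001], [-0.004, -0.0, -1.0]]
contact_force: [0.0, 0.2, -1.0]
width: 0.493
grip_force: 15.0
```

Call:
apply_moves --rows '[{"dx":0,"dy":0,"dz":0,"wx":0,"wy":0,"wz":0,"claw":0.4},{"dx":0,"dy":0,"dz":0,"wx":0,"wy":0,"wz":0,"claw":0.4},{"dx":0,"dy":0,"dz":0,"wx":0,"wy":0,"wz":0,"claw":0.4},{"dx":0,"dy":0,"dz":0,"wx":0,"wy":0,"wz":0,"claw":0.4},{"dx":0,"dy":0,"dz":0,"wx":0,"wy":0,"wz":0,"claw":0.4}]'

```text
t: 25.63
ee_pos: [0.6504, 0.0907, 0.0455]
orientation: [[0.969, 0.249, 0.004], [0.249, -0.969, 0.0], [0.004, 0.001, -1.0]]
contact_force: [-0.2, -0.0, -1.4]
width: 0.492
grip_force: 15.0
```

```bash
python3 go.py .65,.09,.0200,-75.7,0
```

```text
t 25.63 p [0.6504 0.0907 0.0455] y-axis yaw -75.6 F [-0.2 -0.  -1.4] w 0.492 q [-0.09  0.84 -0.15  1.58  0.17  0.74 -1.63]
d [-0.06, 0.05, 2.55] w [0.0, -0.2, 0.1] <- at [0.65, 0.09, 0.02]
```

Call:
apply_moves --rows '[{"dx":0,"dy":0,"dz":1,"wx":0,"wy":0,"wz":0,"claw":0.4},{"dx":0,"dy":0,"dz":1.8,"wx":0,"wy":0,"wz":0,"claw":0.4},{"dx":0,"dy":0,"dz":2.3,"wx":0,"wy":0,"wz":0,"claw":0.4},{"dx":0,"dy":0,"dz":2.5,"wx":0,"wy":0,"wz":0,"claw":0.4},{"dx":0,"dy":0,"dz":2.5,"wx":0,"wy":0,"wz":0,"claw":0.4}]'

```text
t: 26.05
ee_pos: [0.6488, 0.0903, 0.0186]
orientation: [[0.969, 0.249, -0.001], [0.249, -0.969, -0.001], [-0.001, 0.0, -1.0]]
contact_force: [-1.4, -0.1, 3.3]
width: 0.495
grip_force: 15.0
```

Call:
apply_moves --rows '[{"dx":0,"dy":0,"dz":0,"wx":0,"wy":0,"wz":0,"claw":0.6},{"dx":0,"dy":0,"dz":0,"wx":0,"wy":0,"wz":0,"claw":0.6},{"dx":0,"dy":0,"dz":-0.5,"wx":0,"wy":-4,"wz":0,"claw":0.6},{"dx":0,"dy":0,"dz":-0.5,"wx":0,"wy":-9,"wz":0,"claw":0.6},{"dx":0,"dy":0,"dz":-0.5,"wx":0,"wy":-13,"wz":0,"claw":0.6}]'

```text
t: 26.47
ee_pos: [0.6496, 0.0905, 0.0241]
orientation: [[0.943, 0.249, -0.22], [0.242, -0.969, -0.057], [-0.227, 0.0, -0.974]]
contact_force: [0.2, 0.4, -0.7]
width: 0.596
grip_force: 0.0
```

Call:
apply_moves --rows '[{"dx":0,"dy":0,"dz":0,"wx":0,"wy":0,"wz":0,"claw":0.6},{"dx":0,"dy":0,"dz":0,"wx":0,"wy":0,"wz":0,"claw":0.6},{"dx":0,"dy":0,"dz":0,"wx":0,"wy":0,"wz":0,"claw":0.6},{"dx":0,"dy":0,"dz":0,"wx":0,"wy":0,"wz":0,"claw":0.6},{"dx":0,"dy":0,"dz":0,"wx":0,"wy":0,"wz":0,"claw":0.6}]'

```text
t: 26.88
ee_pos: [0.6485, 0.09, 0.0238]
orientation: [[0.944, 0.249, -0.218], [0.242, -0.969, -0.056], [-0.225, 0.0, -0.974]]
contact_force: [-0.1, -0.6, 0.1]
width: 0.6
grip_force: 0.0
```

```bash
python3 go.py .65,.09,.0215,-75.7,-13; python3 pl.py
```

```text
t 26.88 p [0.6485 0.09   0.0238] y-axis yaw -75.6 F [-0.1 -0.6  0.1] w 0.6 q [-0.11  0.96 -0.15  1.36  0.15  1.06 -1.61]
d [0.19, 0.04, 0.19] w [0.0, -0.0, 0.1] <- at [0.65, 0.09, 0.0215]
(255, 169, 129, 111)
plate 660.6 93.2 [58.  59.2] 14.4
```

Call:
apply_moves --rows '[{"dx":0.1,"dy":0,"dz":0.1,"wx":0,"wy":0,"wz":0,"claw":0.6},{"dx":0.2,"dy":0,"dz":0.2,"wx":0,"wy":0,"wz":0,"claw":0.6},{"dx":0.2,"dy":0,"dz":0.2,"wx":0,"wy":0,"wz":0,"claw":0.6},{"dx":0.2,"dy":0,"dz":0.2,"wx":0,"wy":0,"wz":0,"claw":0.4},{"dx":0.2,"dy":0,"dz":0.2,"wx":0,"wy":0,"wz":0,"claw":0.4}]'

```text
t: 27.35
ee_pos: [0.6505, 0.0908, 0.0211]
orientation: [[0.944, 0.249, -0.218], [0.242, -0.969, -0.056], [-0.225, 0.0, -0.974]]
contact_force: [-0.1, -0.4, 0.1]
width: 0.503
grip_force: 0.0
```

Call:
apply_moves --rows '[{"dx":0,"dy":0,"dz":0,"wx":0,"wy":0,"wz":0,"claw":0.4},{"dx":0,"dy":0,"dz":0,"wx":0,"wy":0,"wz":0,"claw":0.4},{"dx":0,"dy":0,"dz":0,"wx":0,"wy":0,"wz":0,"claw":0.4},{"dx":0,"dy":0,"dz":0,"wx":0,"wy":0,"wz":0,"claw":0.4},{"dx":0,"dy":0,"dz":0,"wx":0,"wy":0,"wz":0,"claw":0.4}]'

```text
t: 27.77
ee_pos: [0.6506, 0.0907, 0.0211]
orientation: [[0.944, 0.249, -0.218], [0.242, -0.969, -0.056], [-0.225, 0.0, -0.974]]
contact_force: [-0.1, 0.5, -1.7]
width: 0.494
grip_force: 15.0
```

```bash
python3 go.py .65,.09,.14,-75.7,-13 .5258,.1962,.12,-75.7,12 .5469,.2016,.0576,-75.7,12
```

```text
t 27.77 p [0.6506 0.0907 0.0211] y-axis yaw -75.6 F [-0.1  0.5 -1.7] w 0.494 q [-0.11  0.97 -0.15  1.36  0.15  1.06 -1.61]
d [-2.75, 0.06, -11.57] w [0.0, -0.0, 0.1] <- at [0.65, 0.09, 0.14]
d [-8.72, -13.36, 4.06] w [0.0, 25.0, 0.0] <- at [0.5258, 0.1962, 0.12]
d [0.83, -0.01, 6.55] w [0.0, -0.0, 0.0] <- at [0.5469, 0.2016, 0.0576]
```

Call:
apply_moves --rows '[{"dx":-0.5,"dy":0,"dz":-2,"wx":0,"wy":0,"wz":0,"claw":0.4},{"dx":-1,"dy":0,"dz":-4.5,"wx":0,"wy":0,"wz":0,"claw":0.4},{"dx":-1.7,"dy":0,"dz":-7.5,"wx":0,"wy":0,"wz":0,"claw":0.4},{"dx":-2.4,"dy":0,"dz":-10.5,"wx":0,"wy":0,"wz":0,"claw":0.4},{"dx":-2.8,"dy":0.1,"dz":-11.6,"wx":0,"wy":0,"wz":0,"claw":0.4}]'

```text
t: 28.18
ee_pos: [0.652, 0.0904, 0.1451]
orientation: [[0.945, 0.249, -0.21], [0.243, -0.969, -0.054], [-0.217, 0.0, -0.976]]
contact_force: [0.7, 0.7, 0.5]
width: 0.493
grip_force: 15.0
```

Call:
apply_moves --rows '[{"dx":-1.7,"dy":-2.7,"dz":0,"wx":0,"wy":5,"wz":0,"claw":0.4},{"dx":-3.5,"dy":-5.4,"dz":0,"wx":0,"wy":10,"wz":0,"claw":0.4},{"dx":-5.2,"dy":-8,"dz":1,"wx":0,"wy":15,"wz":0,"claw":0.4},{"dx":-7,"dy":-10.7,"dz":2,"wx":0,"wy":20,"wz":0,"claw":0.4},{"dx":-8.7,"dy":-13.4,"dz":3,"wx":0,"wy":25,"wz":0,"claw":0.4}]'

```text
t: 28.6
ee_pos: [0.526, 0.1967, 0.1309]
orientation: [[0.947, 0.248, 0.205], [0.242, -0.969, 0.054], [0.212, -0.002, -0.977]]
contact_force: [-0.1, 0.8, -1.7]
width: 0.494
grip_force: 15.0
```

Call:
apply_moves --rows '[{"dx":0,"dy":0,"dz":0,"wx":0,"wy":0,"wz":0,"claw":0.4},{"dx":0,"dy":0,"dz":0,"wx":0,"wy":0,"wz":0,"claw":0.4},{"dx":0,"dy":0,"dz":0,"wx":0,"wy":0,"wz":0,"claw":0.4},{"dx":0,"dy":0,"dz":0,"wx":0,"wy":0,"wz":0,"claw":0.4},{"dx":0,"dy":0,"dz":0,"wx":0,"wy":0,"wz":0,"claw":0.4}]'

```text
t: 29.02
ee_pos: [0.5301, 0.1957, 0.1311]
orientation: [[0.948, 0.246, 0.204], [0.241, -0.969, 0.051], [0.21, 0.0, -0.978]]
contact_force: [0.5, 0.3, -0.6]
width: 0.491
grip_force: 15.0
```

```bash
python3 go.py .5376,.1992,.0757,-75.7,12 .5469,.2016,.0576,-75.7,12
```

```text
t 29.02 p [0.5301 0.1957 0.1311] y-axis yaw -75.8 F [ 0.5  0.3 -0.6] w 0.491 q [-0.35  0.54 -0.09  1.97  0.21  0.43 -1.92]
d [-0.37, -0.16, 5.59] w [0.0, -0.1, -0.1] <- at [0.5376, 0.1992, 0.0757]
d [0.57, -0.0, 1.97] w [0.0, -0.0, 0.0] <- at [0.5469, 0.2016, 0.0576]
```

Call:
apply_moves --rows '[{"dx":-0.1,"dy":-0.1,"dz":1.5,"wx":0,"wy":0,"wz":0,"claw":0.4},{"dx":-0.2,"dy":-0.15,"dz":3,"wx":0,"wy":0,"wz":0,"claw":0.4},{"dx":-0.3,"dy":-0.15,"dz":4.5,"wx":0,"wy":0,"wz":0,"claw":0.4},{"dx":-0.4,"dy":-0.15,"dz":5.3,"wx":0,"wy":0,"wz":0,"claw":0.4},{"dx":-0.4,"dy":-0.15,"dz":5.6,"wx":0,"wy":0,"wz":0,"claw":0.4}]'

```text
t: 29.43
ee_pos: [0.5353, 0.1989, 0.0737]
orientation: [[0.948, 0.247, 0.2], [0.242, -0.969, 0.05], [0.206, 0.001, -0.979]]
contact_force: [0.6, -0.2, -0.3]
width: 0.494
grip_force: 15.0
```

Call:
apply_moves --rows '[{"dx":0,"dy":0,"dz":0,"wx":0,"wy":0,"wz":0,"claw":0.4},{"dx":0,"dy":0,"dz":0,"wx":0,"wy":0,"wz":0,"claw":0.4},{"dx":0,"dy":0,"dz":0,"wx":0,"wy":0,"wz":0,"claw":0.4},{"dx":0,"dy":0,"dz":0,"wx":0,"wy":0,"wz":0,"claw":0.4},{"dx":0,"dy":0,"dz":0,"wx":0,"wy":0,"wz":0,"claw":0.4}]'

```text
t: 29.85
ee_pos: [0.5351, 0.2, 0.0759]
orientation: [[0.947, 0.249, 0.203], [0.243, -0.969, 0.052], [0.209, 0.0, -0.978]]
contact_force: [-0.4, 0.2, 0.2]
width: 0.492
grip_force: 15.0
```

```bash
python3 go.py .5469,.2016,.0576,-75.7,12;  python3 - <<'E'
from h import *
c=grab('side'); u=c['color'][200:280,190:318,::-1]; cv2.imwrite('pics/s2.png',cv2.resize(u,(800,500),interpolation=cv2.INTER_CUBIC))
E
```

```text
t 29.85 p [0.5351 0.2    0.0759] y-axis yaw -75.6 F [-0.4  0.2  0.2] w 0.492 q [-0.38  0.64 -0.06  2.    0.23  0.3  -1.95]
d [0.77, 0.14, 2.03] w [-0.0, -0.1, 0.1] <- at [0.5469, 0.2016, 0.0576]
```

View pics/s2.png

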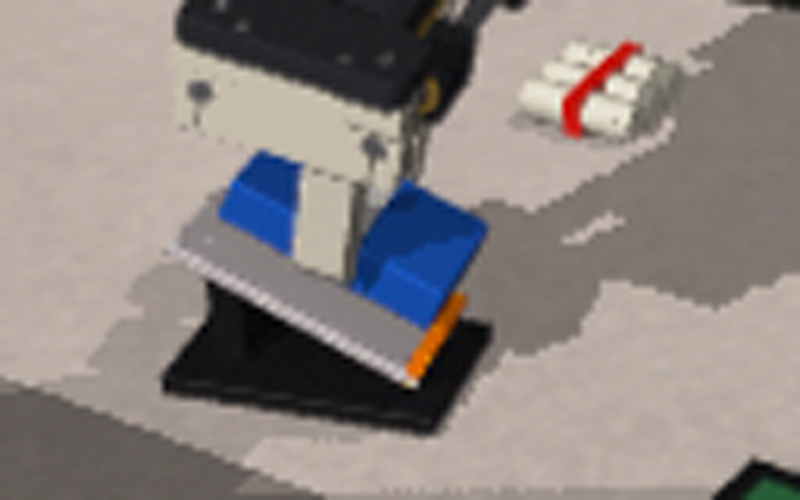

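The side crop shows the plate parallel to the face, just above it and slightly short of the ledge. I'll shift it up-slope and lower it.

Call:
apply_moves --rows '[{"dx":0.5,"dy":0.1,"dz":0.3,"wx":0,"wy":0,"wz":0,"claw":0.4},{"dx":0.8,"dy":0.15,"dz":0.8,"wx":0,"wy":0,"wz":0,"claw":0.4},{"dx":0.8,"dy":0.15,"dz":1.3,"wx":0,"wy":0,"wz":0,"claw":0.4},{"dx":0.8,"dy":0.15,"dz":1.7,"wx":0,"wy":0,"wz":0,"claw":0.4},{"dx":0.8,"dy":0.15,"dz":1.8,"wx":0,"wy":0,"wz":0,"claw":0.4}]'

```text
t: 30.32
ee_pos: [0.546, 0.2011, 0.058]
orientation: [[0.948, 0.249, 0.2], [0.243, -0.969, 0.051], [0.206, 0.001, -0.979]]
contact_force: [0.3, 0.6, -1.1]
width: 0.496
grip_force: 15.0
```

Call:
apply_moves --rows '[{"dx":0,"dy":0,"dz":0,"wx":0,"wy":0,"wz":0,"claw":0.4},{"dx":0,"dy":0,"dz":0,"wx":0,"wy":0,"wz":0,"claw":0.4},{"dx":0,"dy":0,"dz":0,"wx":0,"wy":0,"wz":0,"claw":0.4},{"dx":0,"dy":0,"dz":0,"wx":0,"wy":0,"wz":0,"claw":0.4},{"dx":0,"dy":0,"dz":0,"wx":0,"wy":0,"wz":0,"claw":0.4}]'

```text
t: 30.73
ee_pos: [0.5465, 0.2014, 0.0594]
orientation: [[0.947, 0.249, 0.202], [0.243, -0.969, 0.052], [0.208, 0.0, -0.978]]
contact_force: [-0.3, 0.2, 0.2]
width: 0.49
grip_force: 15.0
```

```bash
python3 go.py .5469,.2016,.0576,-75.7,12;  python3 - <<'E'
from h import *
c=grab('side'); u=c['color'][200:280,190:318,::-1]; cv2.imwrite('pics/s3.png',cv2.resize(u,(800,500),interpolation=cv2.INTER_CUBIC))
E
```

```text
t 30.73 p [0.5465 0.2014 0.0594] y-axis yaw -75.6 F [-0.3  0.2  0.2] w 0.49 q [-0.37  0.68 -0.05  1.98  0.23  0.29 -1.95]
d [0.01, -0.01, 0.19] w [-0.0, -0.0, 0.1] <- at [0.5469, 0.2016, 0.0576]
```

View pics/s3.png

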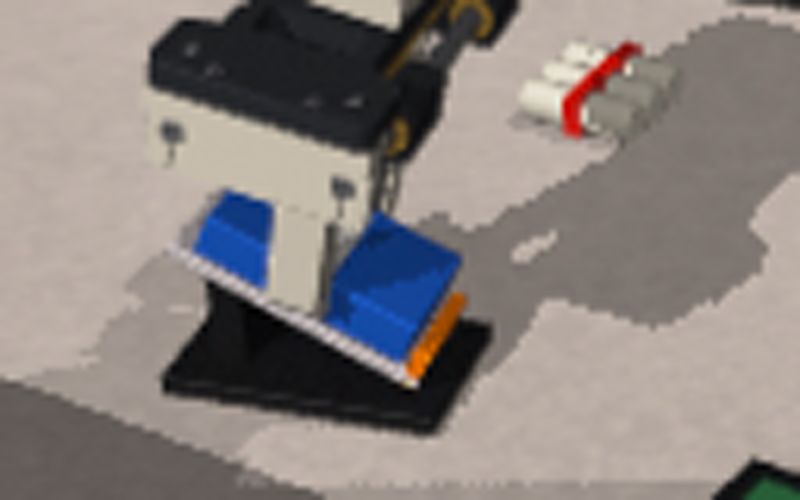

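The plate hovers just above the face with its lower edge near the ledge. I'll lower it to contact, release and back off along the tool axis.

Call:
apply_moves --rows '[{"dx":0,"dy":0,"dz":0.1,"wx":0,"wy":0,"wz":0,"claw":0.4},{"dx":0.03,"dy":0,"dz":0.2,"wx":0,"wy":0,"wz":0,"claw":0.4},{"dx":0.05,"dy":0,"dz":0.25,"wx":0,"wy":0,"wz":0,"claw":0.4},{"dx":0.05,"dy":0,"dz":0.25,"wx":0,"wy":0,"wz":0,"claw":0.4},{"dx":0.05,"dy":0,"dz":0.25,"wx":0,"wy":0,"wz":0,"claw":0.4}]'

```text
t: 31.2
ee_pos: [0.5474, 0.2016, 0.0568]
orientation: [[0.947, 0.249, 0.201], [0.243, -0.969, 0.051], [0.208, 0.0, -0.978]]
contact_force: [-0.7, -0.0, -0.9]
width: 0.493
grip_force: 15.0
```

Call:
apply_moves --rows '[{"dx":0,"dy":0,"dz":0,"wx":0,"wy":0,"wz":0,"claw":0.45},{"dx":0,"dy":0,"dz":0,"wx":0,"wy":0,"wz":0,"claw":0.55},{"dx":0,"dy":0,"dz":0,"wx":0,"wy":0,"wz":0,"claw":0.65},{"dx":0,"dy":0,"dz":0,"wx":0,"wy":0,"wz":0,"claw":0.65},{"dx":0,"dy":0,"dz":0,"wx":0,"wy":0,"wz":0,"claw":0.65}]'

```text
t: 31.62
ee_pos: [0.5475, 0.2017, 0.057]
orientation: [[0.947, 0.249, 0.202], [0.243, -0.969, 0.052], [0.208, 0.0, -0.978]]
contact_force: [0.2, -0.6, -0.6]
width: 0.642
grip_force: 0.0
```

Call:
apply_moves --rows '[{"dx":0,"dy":0,"dz":-1.5,"wx":0,"wy":0,"wz":0,"claw":0.65},{"dx":0,"dy":0,"dz":-4,"wx":0,"wy":0,"wz":0,"claw":0.65},{"dx":0,"dy":0,"dz":-7.5,"wx":0,"wy":0,"wz":0,"claw":0.65},{"dx":0,"dy":0,"dz":-11,"wx":0,"wy":0,"wz":0,"claw":0.65},{"dx":-2,"dy":0,"dz":-13,"wx":0,"wy":0,"wz":0,"claw":0.65}]'

```text
t: 32.03
ee_pos: [0.5066, 0.1916, 0.1846]
orientation: [[0.945, 0.248, 0.212], [0.241, -0.969, 0.056], [0.219, -0.002, -0.976]]
contact_force: [0.6, 0.3, 1.0]
width: 0.65
grip_force: 0.0
```

Call:
apply_moves --rows '[{"dx":-1,"dy":0,"dz":-1,"wx":0,"wy":0,"wz":0,"claw":0.65},{"dx":-2,"dy":0,"dz":-1,"wx":0,"wy":0,"wz":0,"claw":0.65},{"dx":-3,"dy":0,"dz":-1,"wx":0,"wy":0,"wz":0,"claw":0.65},{"dx":-3,"dy":0,"dz":-1,"wx":0,"wy":0,"wz":0,"claw":0.65},{"dx":-3,"dy":0,"dz":-1,"wx":0,"wy":0,"wz":0,"claw":0.65}]'

```text
t: 32.45
ee_pos: [0.4717, 0.1822, 0.1836]
orientation: [[0.947, 0.249, 0.202], [0.244, -0.969, 0.052], [0.208, 0.0, -0.978]]
contact_force: [0.4, -0.9, 0.6]
width: 0.65
grip_force: 0.0
```

```bash
cat > fin.py <<'E'
from h import *
c=grab('wrist','w11.png'); P=cloud(c); R=c['color'].astype(int)
m=((R[:,:,2]>R[:,:,0]*1.5)&(R[:,:,2]>60)&(np.hypot(P[:,:,0]-.55,P[:,:,1]-.2)<.08)).astype(np.uint8)
m=cv2.erode(cv2.morphologyEx(m,cv2.MORPH_CLOSE,np.ones((15,15))),np.ones((3,3)))>0
f=P[m]; 
for _ in range(4):
    o=f.mean(0); n=np.linalg.svd(f-o,full_matrices=False)[2][2]; d=(f-o)@n; f=f[abs(d)<max(.0015,2*d.std()*.6)]
n*=np.sign(n[2]); print('tilt rad',np.arccos(n[2]),'yaw',np.degrees(np.arctan2(-n[1],-n[0])))
(x,y),wh,a=cv2.minAreaRect((f[:,:2]*1000).astype(np.float32)); print('top rect',x,y,wh,a,'z',f[:,2].mean())
# plate origin: 18 mm under the top centre along normal
zt=o[2]+(-(n[0]*(x/1e3-o[0])+n[1]*(y/1e3-o[1])))/n[2]
q=np.array([x/1e3,y/1e3,zt])-.018*n; t=np.radians(14.3); dd=q[:2]-[.5528,.2031]; print('in stand',dd@[np.cos(t),np.sin(t)],dd@[-np.sin(t),np.cos(t)],q[2])
E
python3 fin.py; python3 go.py
```

```text
t 32.5 p [0.4724 0.1824 0.1836] y-axis yaw -75.6 F [-0.   0.4 -0.4] w 0.654 q [-0.34  0.39 -0.12  2.06  0.19  0.49 -1.93]Traceback (most recent call last):
  File "fin.py", line 7, in <module>
    o=f.mean(0); n=np.linalg.svd(f-o,full_matrices=False)[2][2]; d=(f-o)@n; f=f[abs(d)<max(.0015,2*d.std()*.6)]
                   ~~~~~~~~~~~~~^^^^^^^^^^^^^^^^^^^^^^^^^
    u, s, vh = gufunc(a, signature=signature)
               ~~~~~~^^^^^^^^^^^^^^^^^^^^^^^^
    raise LinAlgError("SVD did not converge")
numpy.linalg.LinAlgError: SVD did not converge
```

View pics/w11.png

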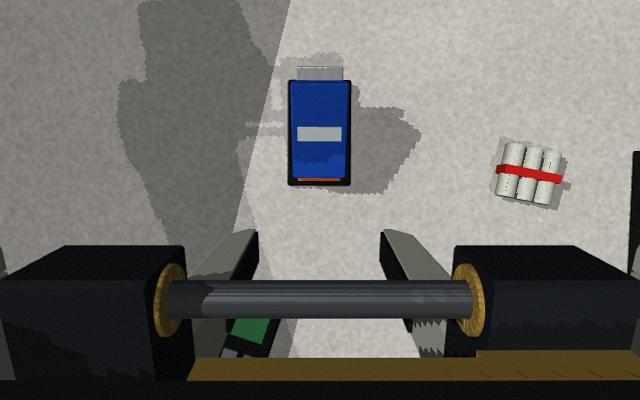

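The wrist view shows the plate on the stand, straight and centred, with the ledge just below its edge at (320,180). I'll fix the NaN in the measuring script and check everything once more.

```bash
sed -i 's/^f=P\[m\]; /f=P[m]; f=f[~np.isnan(f).any(1)]/' fin.py; python3 fin.py; python3 m0.py 2>/dev/null | egrep 'rolls|calc|potc'
python3 - <<'E'
from h import *
c=grab('scene','end.png'); P=cloud(c)
for n,x,y,h in (('gold',.57,-.205,.057),('copper',.5525,-.134,.037)):
    q=P.reshape(-1,3); q=q[(np.hypot(q[:,0]-x,q[:,1]-y)<.03)&(abs(q[:,2]-h)<.005)]; (a,b),r=cv2.minEnclosingCircle(q[:,:2].astype(np.float32)); print(n,a,b,r,q[:,2].mean())
E
```

```text
tilt rad 0.43270891331280914 yaw 14.206395626441735
top rect 546.1633911132812 201.59689331054688 (71.32293701171875, 43.88520050048828) 14.071487426757812 z 0.05249364210877032
in stand 0.0007457140718621717 0.00017037067018618046 0.035536915278774825
potcentre 0.348 -0.236 R 0.03 292 0.091
gold 0.5685198903083801 -0.20689859986305237 0.017047015950083733 0.056996183841068554
copper 0.5515778064727783 -0.13615906238555908 0.013845138251781464 0.03685098625568166
```

```bash
python3 -c "
from station import ticket; print(ticket.close_job())"
```

```text
the job is handed in; nothing more can be done
None
```

I handed the job in at about 33 s: silver is centred on the mat, copper stands 73 mm to its left, gold is on silver to about 2 mm, and the plate lies flat against the ledge, released; no verdict came back. I kept clear of the bystanders, but only the pen pot was re-measured at the end (unmoved).

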